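# Park a conveyor roller on the ramp between two chocks

### The job

Park the spare conveyor roller on the sloping ramp so that it cannot roll. First stand the loose double chock squarely across the ramp, wholly on the deck, its back close to the yellow lip at the foot and its steep wedge faces looking up the ramp; then take the roller from its leaning rack, lay it crosswise on the ramp against both wedges, and let go of it only when it rests against them. Last, slide the keeper down by its orange handle until it is snug against the roller, and leave the things round about where they are.

Things in the scene. Friction and masses are not known exactly. Their poses are not given: they have to be found in the camera images.
- ramp: Fixed aluminium ramp, deck 240 mm long (x), 160 mm wide (y), sloping 7 degrees down towards its +x, away from the robot; place and yaw vary. Origin on the table under the deck's centre, z vertical. Deck surface at z = 0.034 - 0.1228*x (m). Across its foot runs a yellow lip, 6 mm high, 8 mm thick, uphill face at x = 0.111 m.
- ramp_mid (a point): Centre of the ramp deck's surface, 34 mm above the table; axes as ramp (z vertical).
- chock: Loose double chock, 0.35 kg, origin mid underside: two black rubber wedges 62 long (x), 30 high, at y = +-36 to +-66 mm, joined by a yellow bar (132 along y, 14 thick, z 16 to 42, at x = +22). Gap between the wedges open. 65 degree faces look to -x, toes at x = -31, back at x = +31; x must point down the ramp. A roller touching both faces has its centre at x = -45, z = 22. Starts on the table.
- chock_grip (a point): Middle of the chock's yellow grip bar, 30 mm above its underside; axes as chock.
- rack: Fixed steel rack with blue V saddles holding the roller leaning at 35 degrees, high end to its +x. Base 170 x 76 mm; origin on the table under the roller's centre, z vertical. Saddles bear 45 to 65 mm from the tube's middle on both sides; the 90 mm between is free beside the tube; a 16 mm wide spine runs 11 mm below it. Open above. It stands left or right of the ramp, the chock on the other side.
- roller: Conveyor roller, 0.4 kg: bright steel tube 44 mm in diameter, 140 mm long, a red ring near each end, black end caps, 12 mm axle stubs standing out 10 mm. Origin at its centre, x along its axis. It starts in the rack, centre 85 mm above the table, x rising at 35 degrees to the rack's +x. It rolls freely.
- keeper (a joint): Travel of the sliding keeper down the ramp in m: 0 parked at the top, up to 0.085; grows downhill along the slope. It stays where it is left (friction about 2 N). It starts between 0 and 0.012.
- keeper_toe (a point): Middle of the keeper's lower toe edge, on the deck; x points down the slope, z square off the deck. The keeper is a black rubber wedge 51 mm long, 70 mm wide (y), 30 mm high, its 65 degree face looking downhill. When it touches the roller, the roller's centre is at x = +14 mm in this frame.
- keeper_grip (a point): Grip point of the keeper's orange upright handle: 14 mm thick along x, 50 mm wide along y, standing from 30 to 64 mm off the deck; this point is 54 mm off the deck and 42 mm uphill of the toe; axes as keeper_toe.
- wash_bottle: Bystander: white wash bottle, red top, 62 mm in diameter, 185 mm tall, upright on the belt behind the table (belt surface 22 mm lower than the table). Origin under it.
- tape_brown: Bystander: roll of brown tape, 101 mm in diameter, 48 mm high, on the belt behind the ramp (belt surface 22 mm lower than the table). Origin under its centre.
- label_roll: Bystander: white label roll, 81 mm in diameter, 52 mm high, on the table's left end. Origin under its centre.

How it is judged:
On the way, in this order (a step that is already met when the one before it is completed fails the run):
1. the chock stands on the ramp at the lip, faces uphill, released (x of chock in the frame of ramp between 0.052 and 0.087 m and y of chock in the frame of ramp between -0.016 and 0.016 m and x of ramp in the frame of chock below 0 m and angle between the x axis of chock and the x axis of ramp, either way round below 0.15 rad and z of chock in the frame of ramp_mid below 0 m and contact force between chock and ramp above 0.1 N and contact force between the fingers and chock below 0.05 N), for 0.2 s.
2. the roller rests on the ramp against both wedges of the chock, released (x of chock in the frame of ramp between 0.052 and 0.087 m and y of chock in the frame of ramp between -0.016 and 0.016 m and x of ramp in the frame of chock below 0 m and angle between the x axis of chock and the x axis of ramp, either way round below 0.15 rad and z of chock in the frame of ramp_mid below 0 m and contact force between each of chock, roller and ramp above 0.1 N and x of roller in the frame of chock between -0.053 and -0.036 m and z of roller in the frame of chock below 0.03 m and y of roller in the frame of chock between -0.025 and 0.025 m and angle between the x axis of roller and the y axis of ramp, either way round below 0.15 rad and linear speed of roller below 0.02 m/s and contact force between the fingers and roller below 0.05 N), for 0.2 s.
3. the keeper is slid down against the roller (x of chock in the frame of ramp between 0.052 and 0.087 m and y of chock in the frame of ramp between -0.016 and 0.016 m and x of ramp in the frame of chock below 0 m and angle between the x axis of chock and the x axis of ramp, either way round below 0.15 rad and z of chock in the frame of ramp_mid below 0 m and contact force between each of chock, roller and ramp above 0.1 N and x of roller in the frame of chock between -0.053 and -0.036 m and z of roller in the frame of chock below 0.03 m and y of roller in the frame of chock between -0.025 and 0.025 m and angle between the x axis of roller and the y axis of ramp, either way round below 0.15 rad and linear speed of roller below 0.02 m/s and x of roller in the frame of keeper_toe below 0.02 m), for 0.2 s.
At the end, for the whole second after the job is handed in: Chock flat on the ramp, back within 30 mm of the lip, centred within 16 mm, square within 8 degrees, steep faces uphill; roller on the deck, crosswise within 8 degrees, 25 mm endways, within 8 mm of touching the wedges; keeper within 6 mm of touching the roller; all still and released (all of step 3 and linear speed of chock below 0.02 m/s).
It fails at once if the roller is let go on the ramp with no chock right below it (gap over about 25 mm) (contact force between roller and ramp above 0.2 N and contact force between the fingers and roller below 0.05 N and distance between roller and chock above 0.078 m).
It fails at once if the roller is dropped or runs away: faster than 0.5 m/s out of the fingers (contact force between the fingers and roller below 0.05 N and linear speed of roller above 0.5 m/s).
It fails at once if the wash bottle is pushed away (over 40 mm) or tipped (distance of wash_bottle from where it was at the start of the episode above 0.04 m or angle between wash_bottle's own z axis and vertical above 0.5 rad).
It fails at once if the brown tape is pushed away (over 40 mm) or tipped (distance of tape_brown from where it was at the start of the episode above 0.04 m or angle between tape_brown's own z axis and vertical above 0.5 rad).
It fails at once if the label roll is pushed away (over 40 mm) or tipped (distance of label_roll from where it was at the start of the episode above 0.04 m or angle between label_roll's own z axis and vertical above 0.5 rad).
It also fails if it takes over 61 s, if anything falls off the work surface, if the arm or the gripper's body presses on something with over 40 N, if the wrist force passes 120 N, or if a joint passes its speed limit or range.

### The arm

A 7-joint arm with a two-finger parallel gripper is mounted at the origin on a cart in front of the work surface, level with it; the furniture and walls round the work are solid. World frame = base frame: x ahead of the robot, y to its left, z up, the work surface at z = 0. Lengths are in m, angles in rad, forces in N, time in s.
With the tool pointing down it reaches from about 0.425 to 0.925 m from the base axis. Payload 6.8 kg.
Tool frame: the origin (TCP) lies between the finger pads; the fingertips stand r.tcp_to_tips ahead of it and the grasp point (between the pads) lies 3 mm ahead of it (r.tcp_to_tips is the distance from the TCP to the fingertips, in m); z points along the fingers, y is the line along which they close (so a half turn about z gives the same grasp; the last joint's range is limited). The gripper opens to 85 mm and grips with 20 to 120 N. Pads are 22 mm wide; open, the fingers measure 114 mm over their backs; the gripper's body (76 mm by 85 mm) begins 54 mm behind the grasp point. The pads swing forward as they close: fully open they stand 13 mm farther back than shut.
Start: joints at [1.164, 0.477, 0.022, 1.555, -0.011, 1.109, -0.083], TCP at [0.199, -0.645, 0.253] pointing down, gripper open.
Joint ranges: [-2.96, 2.96], [-0.34, 2.1], [-1.41, 1.46], [0.24, 2.44], [-1.37, 4.51], [0.17, 1.92], [-2.96, 2.96]. Speed limits (rad/s): [2.39, 2.39, 3.14, 3.14, 3.14, 3.14, 3.14].

### API

Orientations are given as a rotation vector (axis times angle).
In Python, from bench import r gives the robot as it stands. The module is installed in compiled form; this text tells all that it offers.
- The arm moves only by the tool step_arm, never from a script. Its argument "moves" is a list of rows, each an object of numbers: "rx", "ry", "rz": the turn, a rotation vector about the tool's x, y, z in degrees; "dx", "dy", "dz": the shift along the tool's x, y, z in mm; "gripper": the opening, from -1 (shut) to 1 (fully open). In form: [{"rx": .., "ry": .., "rz": .., "dx": .., "dy": .., "dz": .., "gripper": ..}, ...]. A call has 1 to 20 rows; each row shifts and turns the commanded pose from where the row before left it, along the tool's axes as they then stand; what a row does not reach is not made up. A row lasts 1/8 s, in which the tool goes at most 62.5 mm and 10.7 degrees, less where a joint would pass 70% of its speed; a pose out of reach is approached as far as the arm can. A call is refused whole if a number of a shift passes 62.5 or a number of a turn 10.7, either way. A call with a gripper value outside its range is refused whole. The fingers move at their own pace and stop on an object; "grip_force" is the grip in N (left out, the last holds). Time passes only in rows, so rows that do not move let the fingers close. It gives the time, the measured TCP pose, the force, the opening and the grip force at its end, in the units of the state.
- r.get_obs(): the state, without advancing time (a new reading comes with each control period).
- r.grab_frame(name): name is "scene" or "top"; returns the picture (400x640x3 uint8, blue, green, red); there is no depth.
- r.camera_info(name): a dict with "mtx" (3x3 intrinsics, pixels), "D" ([k1, k2, p1, p2, k3] as OpenCV has them; the pictures are not rectified), "rvec" (rotation vector, rad) and "tvec" (3), from world to camera coordinates, as OpenCV has them. Camera axes: x right, y down, z forward; pixel columns grow to the right and rows downward; lengths in m; the calibration is good to about 2 mm. A picture is of the moment at which its call begins. camera_info takes no time and is no camera call.
- r.hand_in(): hands the job in; it is judged then, once.
The state is a dict: "clock": time; "joints": joint angles; "qvel": joint speeds; "tau": joint torques, N m; "tcp_pos": TCP position; "orientation": TCP orientation; "contact_force": force on the tool from outside, world axes, zero at the start; "moment": the same for the moment, N m; "grip_width": finger opening in m; "gripper_force": force on a finger pad.
Only numpy, scipy, OpenCV 4.12 (cv2) and the standard library are available. Lean on these libraries where they do the work, as an engineer would, in place of code of your own. Each camera call takes 0.05 s, during which the arm holds its last target. There are 200 camera calls.

## Working session

There is one attempt and no reset: what is moved stays moved. The work goes in short steps, Python scripts to look and compute and a tool call to move; the robot and the scene stay as the last step left them, time stands still between calls to the robot, and variables do not carry over. Pictures are saved under pics/ and viewed, at most 10 in all, crops included, and the job is handed in when it is done.

Besides the shell and the picture viewer there is one more tool, called as name(argument=value, ...), one argument or row to a line, values as JSON. step_arm: Moves the arm, as the interface text tells. Its arguments: {"type":"object","properties":{"moves":{"type":"array","items":{"type":"object","properties":{"rx":{"type":"number"},"ry":{"type":"number"},"rz":{"type":"number"},"dx":{"type":"number"},"dy":{"type":"number"},"dz":{"type":"number"},"gripper":{"type":"number"}}}},"grip_force":{"type":"number"}},"required":["moves"]}

```bash
mkdir -p pics
python3 - <<'E'
from bench import r
import cv2,numpy as np
for n in("scene","top"):
    im=r.grab_frame(n); cv2.imwrite(f"pics/{n}0.png",im); c=r.camera_info(n)
    R=cv2.Rodrigues(np.array(c["rvec"],float))[0]; print(n,np.round(c["mtx"],1).tolist(),c["D"],(-R.T@np.array(c["tvec"]).ravel()).round(3),R.round(2).tolist())
o=r.get_obs();print(r.tcp_to_tips,o)
E
```

```text
scene [[441.4, 0.0, 322.5], [0.0, 441.4, 194.5], [0.0, 0.0, 1.0]] [-0.04968381  0.          0.          0.          0.        ] [ 0.821 -1.233  0.703] [[0.97, 0.26, 0.02], [0.14, -0.46, -0.88], [-0.22, 0.85, -0.48]]
top [[506.8, 0.0, 320.8], [0.0, 506.8, 191.8], [0.0, 0.0, 1.0]] [-0.09834061  0.          0.          0.          0.        ] [ 0.272 -0.112  1.393] [[-0.02, -1.0, -0.01], [-0.98, 0.02, -0.2], [0.2, 0.0, -0.98]]
0.022 {'clock': 0.1, 'joints': array([ 1.16389089,  0.47772241,  0.02235536,  1.55636811, -0.01151381,
        1.10929717, -0.08309954]), 'qvel': array([-1.52308556e-03, -1.84213784e-03,  7.65123537e-05, -3.86604221e-03,
       -1.23379214e-04, -1.95868477e-03,  5.06653757e-04]), 'tau': array([ 4.96545166e-03, -5.97758067e+01,  1.61383510e+00, -2.81954831e+01,
        1.28048536e-02,  4.99998248e-03,  2.06735365e-05]), 'tcp_pos': array([ 0.19854392, -0.64461002,  0.25241326]), 'orientation': array([-3.10498605e+00, -4.67380565e-01,  5.67269289e-04]), 'contact_force': array([-0.41967154,  0.61953256,  0.81389603]), 'moment': array([-0.00152271,  0.00267531,  0.01907254]), 'gripper_force': 0.0, 'grip_width': 0.08551897541877745}
```

View pics/scene0.png

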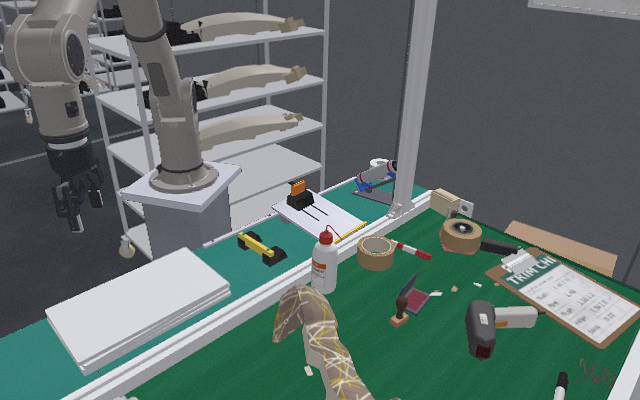

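View pics/top0.png

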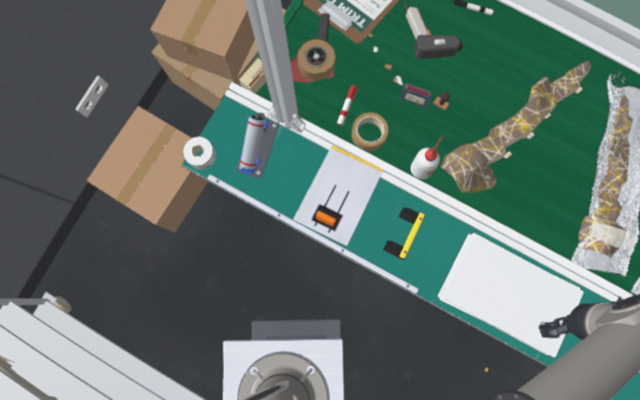

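Run:
```python
import cv2
t=cv2.imread("pics/top0.png")[90:280,180:440]; cv2.imwrite("pics/t1.png",cv2.resize(t,None,fx=3,fy=3,interpolation=cv2.INTER_CUBIC))
t=cv2.imread("pics/scene0.png")[140:280,220:420]; cv2.imwrite("pics/s1.png",cv2.resize(t,None,fx=4,fy=4,interpolation=cv2.INTER_CUBIC))
```

```text
(no output)
```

View pics/t1.png

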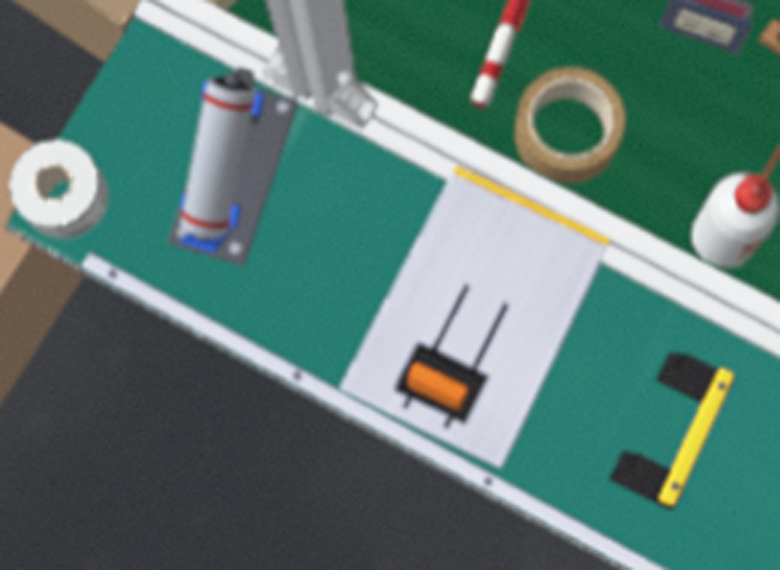

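View pics/s1.png

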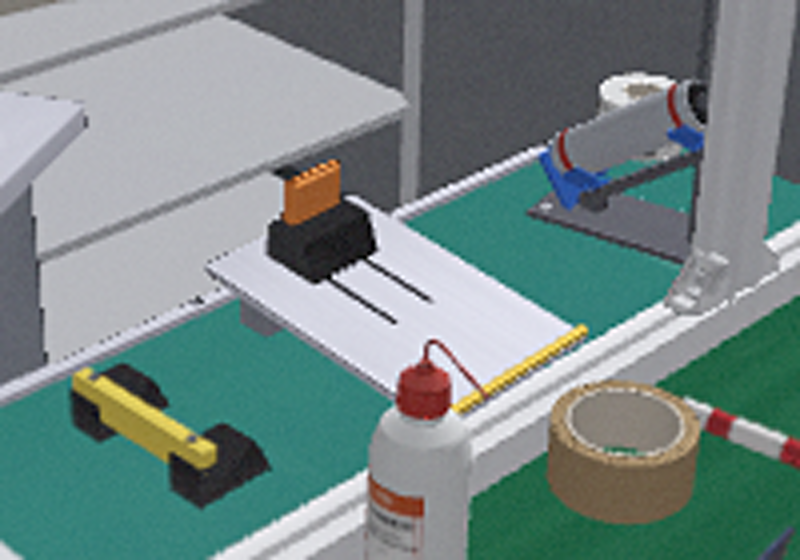

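```bash
cat > h.py <<'E'
import cv2,numpy as np
from bench import r
def ray(n,p):
    c=r.camera_info(n);R=cv2.Rodrigues(np.array(c["rvec"],float))[0]
    q=cv2.undistortPoints(np.array(p,float).reshape(-1,1,2),np.array(c["mtx"]),np.array(c["D"])).reshape(-1,2)
    d=np.c_[q,np.ones(len(q))]@R; return -R.T@np.array(c["tvec"]).ravel(),d/np.linalg.norm(d,axis=1)[:,None]
def onz(n,p,z):
    o,d=ray(n,p); z=np.broadcast_to(z,len(d)); return o+d*((z-o[2])/d[:,2])[:,None]
def tri(pt,ps):
    o1,d1=ray("top",pt);o2,d2=ray("scene",ps);out=[]
    for a,b in zip(d1,d2):
        s=np.linalg.lstsq(np.c_[a,-b],o2-o1,rcond=None)[0];P,Q=o1+s[0]*a,o2+s[1]*b
        out.append([*((P+Q)/2),np.linalg.norm(P-Q)])
    return np.array(out)
def mask(im,lo,hi,box,k=0):
    h=cv2.cvtColor(im,cv2.COLOR_BGR2HSV);m=cv2.inRange(h,lo,hi);z=np.zeros_like(m);x0,y0,x1,y1=box;z[y0:y1,x0:x1]=m[y0:y1,x0:x1]
    if k:z=cv2.morphologyEx(z,cv2.MORPH_OPEN,np.ones((k,k)))
    c=max(cv2.findContours(z,cv2.RETR_EXTERNAL,cv2.CHAIN_APPROX_NONE)[0],key=cv2.contourArea)
    return z,c
E
python3 - <<'E'
from h import *
np.set_printoptions(precision=4,suppress=True)
T=cv2.imread("pics/top0.png");S=cv2.imread("pics/scene0.png")
def box(n,im,lo,hi,b,k=0):
    z,c=mask(im,lo,hi,b,k);q=cv2.boxPoints(cv2.minAreaRect(c));print(n,q.round(1).tolist(),cv2.contourArea(c),z.sum()//255);return q
Y=((20,100,100),(35,255,255))
box("barT",T,*Y,(380,190,440,270));box("barS",S,*Y,(230,220,300,270))
O=((5,150,120),(17,255,255))
box("orT",T,*O,(300,190,360,240));box("orS",S,*O,(280,170,310,200))
L=((15,80,120),(35,255,255))
box("lipT",T,*L,(320,140,390,180));box("lipS",S,*L,(325,215,375,250))
z,c=mask(T,(0,0,150),(180,40,255),(290,145,384,250),3)
print("deck",cv2.approxPolyDP(c,4,True).reshape(-1,2).tolist(),cv2.boxPoints(cv2.minAreaRect(c)).round(1).tolist())
# tube red rings
Rr=((0,90,70),(8,255,255))
for n,im,b in(("T",T,(235,108,275,175)),("S",S,(345,155,400,190))):
    h=cv2.cvtColor(im,cv2.COLOR_BGR2HSV);m=cv2.inRange(h,(0,70,60),(8,255,255))|cv2.inRange(h,(172,70,60),(180,255,255))
    x0,y0,x1,y1=b;k=np.zeros_like(m);k[y0:y1,x0:x1]=m[y0:y1,x0:x1]
    for cc in cv2.findContours(cv2.dilate(k,np.ones((2,2))),0,1)[0]:print("ring",n,cv2.boundingRect(cc),cv2.boxPoints(cv2.minAreaRect(cc)).round(1).tolist())
P=lambda l:np.array(l)/3+[180,90]
Q=lambda l:np.array(l)/4+[220,140]
print("lipEnd",tri(P([[457,170]]),Q([[585,328]])))
print("bar ends top",tri(P([[724,372],[672,500]]),Q([[205,446],[82,374]])))
print("bar top z.042",onz("top",P([[728,372],[668,503]]),.042))
print("lip top",onz("top",P([[457,170],[607,242]]),.026)); print("head",onz("top",P([[342,388],[500,467]]),.0487))
print("handle top ends",tri(P([[411,373],[467,398]]),Q([[338,165],[287,180]])))
print("rings",tri(P([[205,222],[229,95]]),Q([[563,152],[675,105]])))
print("label,tape",onz("top",P([[55,185],[570,115]]),[.05,.026]))
E
```

```text
barT [[398.1000061035156, 256.20001220703125], [418.79998779296875, 211.5], [424.70001220703125, 214.3000030517578], [404.0, 258.8999938964844]] 268.0 311
barS [[235.10000610351562, 238.60000610351562], [240.3000030517578, 230.39999389648438], [275.0, 251.8000030517578], [269.79998779296875, 260.1000061035156]] 277.5 322
orT [[313.8999938964844, 217.8000030517578], [317.3999938964844, 209.8000030517578], [336.29998779296875, 218.10000610351562], [332.70001220703125, 226.1999969482422]] 151.5 176
orS [[287.3999938964844, 186.8000030517578], [303.0, 179.0], [307.6000061035156, 188.1999969482422], [292.0, 196.0]] 136.0 159
lipT [[331.29998779296875, 147.5], [332.5, 144.8000030517578], [382.70001220703125, 168.60000610351562], [381.3999938964844, 171.3000030517578]] 110.0 287
lipS [[332.5, 241.1999969482422], [365.0, 220.39999389648438], [366.5, 222.8000030517578], [334.0, 243.60000610351562]] 67.0 161
deck [[324, 145], [329, 151], [290, 225], [342, 249], [302, 225], [347, 244], [383, 172]] [[284.0, 223.60000610351562], [325.20001220703125, 142.60000610351562], [385.0, 173.0], [343.79998
[... 519 characters left out ...]
 S (387, 161, 5, 12) [[385.3999938964844, 161.60000610351562], [389.0, 160.8000030517578], [391.3999938964844, 171.6999969482422], [387.79998779296875, 172.5]]
lipEnd [[ 0.6772 -0.1423  0.0224  0.0038]]
bar ends top [[ 0.4757 -0.3789  0.0395  0.001 ]
 [ 0.3643 -0.3252  0.038   0.0041]]
bar top z.042 [[ 0.4757 -0.3818  0.042 ]
 [ 0.3597 -0.3218  0.042 ]]
lip top [[ 0.6743 -0.1427  0.026 ]
 [ 0.6022 -0.2798  0.026 ]]
head [[ 0.4678 -0.0346  0.0487]
 [ 0.3944 -0.1735  0.0487]]
handle top ends [[ 0.4742 -0.0961  0.1021  0.0051]
 [ 0.4502 -0.1436  0.1091  0.0042]]
rings [[0.6208 0.0885 0.049  0.0055]
 [0.7146 0.0571 0.1206 0.0102]]
label,tape [[ 0.6618  0.2289  0.05  ]
 [ 0.726  -0.2505  0.026 ]]
```

Run:
```python
from h import *
np.set_printoptions(precision=4,suppress=True)
P=lambda l:np.array(l)/3+[180,90]
Q=lambda l:np.array(l)/4+[220,140]
b=onz("top",P([[243,264],[296,100],[170,242]]),.005);print("base",b,np.degrees(np.arctan2(*(b[1]-b[0])[1::-1])),np.linalg.norm(b[1]-b[0]),np.linalg.norm(b[2]-b[0]))
print("post foot",onz("top",P([[300,95],[345,100],[370,110]]),0.02),onz("scene",Q([[695,262],[770,262]]),.0))
# axis from tube edge pairs: plane-plane intersection; edges picked midline
o1,d1=ray("top",P([[205,218],[229,98]]));o2,d2=ray("scene",Q([[565,153],[674,106]]))
n1=np.cross(*d1);n2=np.cross(*d2);t=np.cross(n1,n2);t/=np.linalg.norm(t);t*=np.sign(t[2])
p=np.linalg.lstsq(np.array([n1,n2,[0,0,1]]),np.array([n1@o1,n2@o2,.085]),rcond=None)[0]
print("axis",t,"el",np.degrees(np.arcsin(t[2])),"yaw",np.degrees(np.arctan2(t[1],t[0])),"at z.085",p)
print("orient",onz("top",[[325.1,218]],.108),onz("top",[[411.4,235.2]],[.04]))
```

```text
base [[0.5935 0.0597 0.005 ]
 [0.7539 0.0095 0.005 ]
 [0.6163 0.1289 0.005 ]] -17.383763410908205 0.16809628822797779 0.07284180513018738
post foot [[ 0.7536  0.0044  0.02  ]
 [ 0.7475 -0.0384  0.02  ]
 [ 0.737  -0.062   0.02  ]] [[0.7421 0.0203 0.    ]
 [0.8006 0.0384 0.    ]]
axis [ 0.7616 -0.2585  0.5942] el 36.45627279737712 yaw -18.75064382021936 at z.085 [0.6698 0.0744 0.085 ]
orient [[ 0.461  -0.1177  0.108 ]] [[ 0.4192 -0.3485  0.04  ]]
```

step_arm(
  moves=[
    {"dx": 37, "dy": -27},
    {"dx": 37, "dy": -27},
    {"dx": 37, "dy": -27},
    {"dx": 37, "dy": -27},
    {"dx": 37, "dy": -27},
    {"dx": 37, "dy": -27},
    {"dx": 37, "dy": -27},
    {"dx": 37, "dy": -27},
    {"rz": 9},
    {"rz": 9},
    {"rz": 9},
    {"rz": 9},
    {"rz": 8.4},
    {"dz": 30},
    {"dz": 30},
    {"dz": 30},
    {"dz": 30},
    {},
  ],
)

```text
invalid input at $.moves[0]: expected keys rx, ry, rz, dx, dy, dz, gripper
```

```bash
cat >> h.py <<'E'
from scipy.spatial.transform import Rotation as Ro
def rot(yaw,rx=0,ry=0):
    a=np.radians(yaw);y=np.array([np.cos(a),np.sin(a),0]);z=np.array([0,0,-1.]);x=np.cross(y,z)
    return Ro.from_matrix(np.c_[x,y,z])*Ro.from_euler("xyz",[rx,ry,0],degrees=True)
def goto(p,yaw,rx=0,ry=0):
    "turn first (tool rotvec), then shift in the turned tool axes (mm); also shift in present axes"
    o=r.get_obs();R0=Ro.from_rotvec(o["orientation"]);R1=rot(yaw,rx,ry);d=np.array(p)-o["tcp_pos"]
    print("t",round(o["clock"],2),"tcp",o["tcp_pos"].round(4),"yaw_y",np.degrees(np.arctan2(*R0.as_matrix()[1::-1,1])).round(1),"w",o["grip_width"].round(4),"F",np.round(o["contact_force"],1),"q",np.round(o["joints"],2))
    print(" turn",np.degrees((R0.inv()*R1).as_rotvec()).round(1)," shift after turn",(R1.inv().apply(d)*1e3).round(1)," shift now",(R0.inv().apply(d)*1e3).round(1))
E
python3 - <<'E'
from h import *
goto([.418,-.351,.033],-117.3)
T=r.grab_frame("top");cv2.imwrite("pics/t2.png",T)
E
```

```text
Traceback (most recent call last):
  File "h.py", line 27, in goto
    print("t",round(o["clock"],2),"tcp",o["tcp_pos"].round(4),"yaw_y",np.degrees(np.arctan2(*R0.as_matrix()[1::-1,1])).round(1),"w",o["grip_width"].round(4),"F",np.round(o["contact_force"],1),"q",np.round(o["joints"],2))
                                                                                                                                    ^^^^^^^^^^^^^^^^^^^^^
AttributeError: 'float' object has no attribute 'round'
```

All keys are needed in every row.

step_arm(
  moves=[
    {"rx": 0, "ry": 0, "rz": 0, "dx": 37, "dy": -27, "dz": 0, "gripper": 1},
    {"rx": 0, "ry": 0, "rz": 0, "dx": 37, "dy": -27, "dz": 0, "gripper": 1},
    {"rx": 0, "ry": 0, "rz": 0, "dx": 37, "dy": -27, "dz": 0, "gripper": 1},
    {"rx": 0, "ry": 0, "rz": 0, "dx": 37, "dy": -27, "dz": 0, "gripper": 1},
    {"rx": 0, "ry": 0, "rz": 0, "dx": 37, "dy": -27, "dz": 0, "gripper": 1},
    {"rx": 0, "ry": 0, "rz": 0, "dx": 37, "dy": -27, "dz": 0, "gripper": 1},
    {"rx": 0, "ry": 0, "rz": 0, "dx": 37, "dy": -27, "dz": 0, "gripper": 1},
    {"rx": 0, "ry": 0, "rz": 0, "dx": 37, "dy": -27, "dz": 0, "gripper": 1},
    {"rx": 0, "ry": 0, "rz": 9, "dx": 0, "dy": 0, "dz": 0, "gripper": 1},
    {"rx": 0, "ry": 0, "rz": 9, "dx": 0, "dy": 0, "dz": 0, "gripper": 1},
    {"rx": 0, "ry": 0, "rz": 9, "dx": 0, "dy": 0, "dz": 0, "gripper": 1},
    {"rx": 0, "ry": 0, "rz": 9, "dx": 0, "dy": 0, "dz": 0, "gripper": 1},
    {"rx": 0, "ry": 0, "rz": 8.4, "dx": 0, "dy": 0, "dz": 0, "gripper": 1},
    {"rx": 0, "ry": 0, "rz": 0, "dx": 0, "dy": 0, "dz": 30, "gripper": 1},
    {"rx": 0, "ry": 0, "rz": 0, "dx": 0, "dy": 0, "dz": 30, "gripper": 1},
    {"rx": 0, "ry": 0, "rz": 0, "dx": 0, "dy": 0, "dz": 30, "gripper": 1},
    {"rx": 0, "ry": 0, "rz": 0, "dx": 0, "dy": 0, "dz": 30, "gripper": 1},
    {"rx": 0, "ry": 0, "rz": 0, "dx": 0, "dy": 0, "dz": 0, "gripper": 1},
  ],
)

```text
clock: 2.35
tcp_pos: [0.4164, -0.3504, 0.1311]
orientation: [-3.051, 0.74, 0.008]
contact_force: [0.0, 0.2, -0.3]
grip_width: 0.0854
gripper_force: 0.0
```

```bash
sed -i 's/o\["grip_width"\].round(4)/round(o["grip_width"],4)/' h.py
python3 - <<'E'
from h import *
goto([.418,-.351,.033],-117.3)
E
```

```text
t 2.35 tcp [ 0.4164 -0.3504  0.1311] yaw_y -117.3 w 0.0854 F [ 0.   0.2 -0.3] q [ 0.59  0.42 -0.01  1.97  0.01  0.76 -1.47]
 turn [-0.   0.3  0. ]  shift after turn [ 1.7 -0.2 98.1]  shift now [ 2.3 -0.1 98.1]
```

step_arm(
  moves=[
    {"rx": 0, "ry": 0, "rz": 0, "dx": 1, "dy": 0, "dz": 30, "gripper": 1},
    {"rx": 0, "ry": 0, "rz": 0, "dx": 1, "dy": 0, "dz": 30, "gripper": 1},
    {"rx": 0, "ry": 0, "rz": 0, "dx": 0, "dy": 0, "dz": 20, "gripper": 1},
    {"rx": 0, "ry": 0, "rz": 0, "dx": 0, "dy": 0, "dz": 18, "gripper": 0.2},
    {"rx": 0, "ry": 0, "rz": 0, "dx": 0, "dy": 0, "dz": 0, "gripper": -0.3},
    {"rx": 0, "ry": 0, "rz": 0, "dx": 0, "dy": 0, "dz": 0, "gripper": -1},
    {"rx": 0, "ry": 0, "rz": 0, "dx": 0, "dy": 0, "dz": 0, "gripper": -1},
    {"rx": 0, "ry": 0, "rz": 0, "dx": 0, "dy": 0, "dz": 0, "gripper": -1},
    {"rx": 0, "ry": 0, "rz": 0, "dx": 0, "dy": 0, "dz": 0, "gripper": -1},
    {"rx": 0, "ry": 0, "rz": 0, "dx": 0, "dy": 0, "dz": 0, "gripper": -1},
  ],
  grip_force=50,
)

```text
clock: 3.6
tcp_pos: [0.4204, -0.3531, 0.0364]
orientation: [3.052, -0.741, 0.003]
contact_force: [-0.8, -0.1, 6.5]
grip_width: 0.0133
gripper_force: 50.3
```

step_arm(
  moves=[
    {"rx": 0, "ry": 0, "rz": 0, "dx": 0, "dy": 0, "dz": -20, "gripper": -1},
    {"rx": 0, "ry": 0, "rz": 0, "dx": 0, "dy": 0, "dz": -30, "gripper": -1},
    {"rx": 0, "ry": 0, "rz": 0, "dx": 0, "dy": 0, "dz": -40, "gripper": -1},
    {"rx": 0, "ry": 0, "rz": 0, "dx": 0, "dy": 0, "dz": -40, "gripper": -1},
    {"rx": 0, "ry": 0, "rz": -10, "dx": 0, "dy": 0, "dz": 0, "gripper": -1},
    {"rx": 0, "ry": 0, "rz": -10, "dx": 0, "dy": 0, "dz": 0, "gripper": -1},
    {"rx": 0, "ry": 0, "rz": -10, "dx": 0, "dy": 0, "dz": 0, "gripper": -1},
    {"rx": 0, "ry": 0, "rz": -10, "dx": 0, "dy": 0, "dz": 0, "gripper": -1},
    {"rx": 0, "ry": 0, "rz": -10, "dx": 0, "dy": 0, "dz": 0, "gripper": -1},
    {"rx": 0, "ry": 0, "rz": -10, "dx": 0, "dy": 0, "dz": 0, "gripper": -1},
    {"rx": 0, "ry": 0, "rz": -10, "dx": 0, "dy": 0, "dz": 0, "gripper": -1},
    {"rx": 0, "ry": 0, "rz": -10, "dx": 0, "dy": 0, "dz": 0, "gripper": -1},
    {"rx": 0, "ry": 0, "rz": -10, "dx": 0, "dy": 0, "dz": 0, "gripper": -1},
    {"rx": 0, "ry": 0, "rz": 0, "dx": 0, "dy": 0, "dz": 0, "gripper": -1},
  ],
)

```text
clock: 5.35
tcp_pos: [0.4192, -0.3522, 0.1649]
orientation: [-2.683, -1.632, 0.0]
contact_force: [-0.6, 1.2, -4.2]
grip_width: 0.0132
gripper_force: 49.2
```

Run:
```python
from h import *
C=np.array([.5345,-.1575]);a=np.radians(-27.6);ux=np.array([np.cos(a),np.sin(a)]);
# chock origin x=.072 -> bar grip: +22 along slope, 30 normal; tcp 3mm further off
s=np.array([np.cos(np.radians(7)),-np.sin(np.radians(7))]);n=np.array([-s[1],s[0]])
g=np.array([.072,.034-.1228*.072])+.022*s+.033*n
p=[*(C+ux*g[0]),g[1]];print("target",np.round(p,4))
p[2]+=.06;goto(p,-27.6,7)
T=r.grab_frame("top");S=r.grab_frame("scene")
T=cv2.resize(T[120:280,290:470],None,fx=3,fy=3,interpolation=2);S=cv2.resize(S[150:290,230:370],None,fx=3.4286,fy=3.4286,interpolation=2)
out=np.zeros((480,540+250*2,3),np.uint8)
out=np.hstack([cv2.resize(T,(400,356)),cv2.resize(S,(356,356))]);cv2.imwrite("pics/c3.png",out)
```

```text
target [ 0.6212 -0.2028  0.0552]
t 5.35 tcp [ 0.4192 -0.3522  0.1649] yaw_y -27.4 w 0.0132 F [-0.6  1.2 -4.2] q [ 0.86  0.4  -0.35  1.93  0.18  0.85 -0.05]
 turn [ 6.9 -0.   0.2]  shift after turn [226.  115.1  35.9]  shift now [225.6 110.8  49.6]
```

View pics/c3.png

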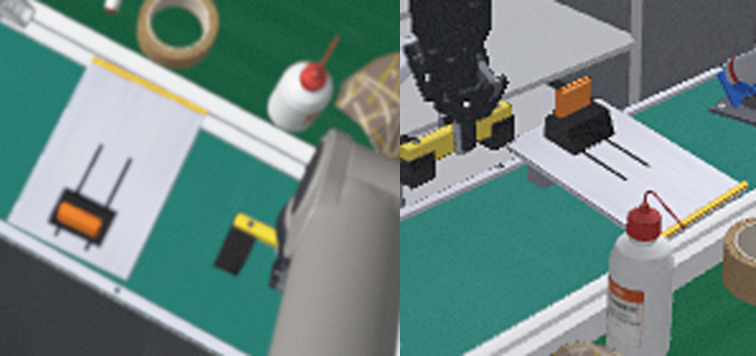

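step_arm(
  moves=[
    {"rx": 0, "ry": 0, "rz": 0, "dx": 0, "dy": 25, "dz": -5, "gripper": -1},
    {"rx": 0, "ry": 0, "rz": 0, "dx": 19, "dy": 30, "dz": 0, "gripper": -1},
    {"rx": 0, "ry": 0, "rz": 0, "dx": 35, "dy": 0, "dz": 0, "gripper": -1},
    {"rx": 0, "ry": 0, "rz": 0, "dx": 35, "dy": 0, "dz": 0, "gripper": -1},
    {"rx": 0, "ry": 0, "rz": 0, "dx": 35, "dy": 0, "dz": 0, "gripper": -1},
    {"rx": 0, "ry": 0, "rz": 0, "dx": 35, "dy": 0, "dz": 0, "gripper": -1},
    {"rx": 0, "ry": 0, "rz": 0, "dx": 35, "dy": 0, "dz": 0, "gripper": -1},
    {"rx": 0, "ry": 0, "rz": 0, "dx": 35, "dy": 26, "dz": 0, "gripper": -1},
    {"rx": 3.5, "ry": 0, "rz": 0, "dx": 0, "dy": 30, "dz": 0, "gripper": -1},
    {"rx": 3.5, "ry": 0, "rz": 0, "dx": 0, "dy": 0, "dz": 10, "gripper": -1},
    {"rx": 0, "ry": 0, "rz": 0, "dx": 0, "dy": 0, "dz": 0, "gripper": -1},
    {"rx": 0, "ry": 0, "rz": 0, "dx": 0, "dy": 0, "dz": 0, "gripper": -1},
  ],
)

```text
clock: 6.95
tcp_pos: [0.6225, -0.1992, 0.1603]
orientation: [-2.593, -1.579, 0.097]
contact_force: [-0.5, -0.4, -3.0]
grip_width: 0.0133
gripper_force: 49.9
```

Run:
```python
from h import *
a=np.radians(-27.6)
p=np.array([.6212,-.2028,.0552])+.003*np.array([-np.sin(a),np.cos(a),0])
goto(p,-27.6,7)
T=r.grab_frame("top");S=r.grab_frame("scene")
np.set_printoptions(precision=4,suppress=True)
P=lambda l:np.array(l)/3+[180,90]
out=np.hstack([cv2.resize(T[120:260,290:420],(390,420),interpolation=2),cv2.resize(S[150:290,270:400],(390,420),interpolation=2)]);cv2.imwrite("pics/c4.png",out)
```

```text
t 6.95 tcp [ 0.6225 -0.1992  0.1603] yaw_y -27.3 w 0.0133 F [-0.5 -0.4 -3. ] q [ 0.48  0.62 -0.37  1.58  0.2   1.1  -0.41]
 turn [0.  0.1 0.3]  shift after turn [ -0.8  13.4 104.2]  shift now [ -0.7  13.3 104.2]
```

View pics/c4.png

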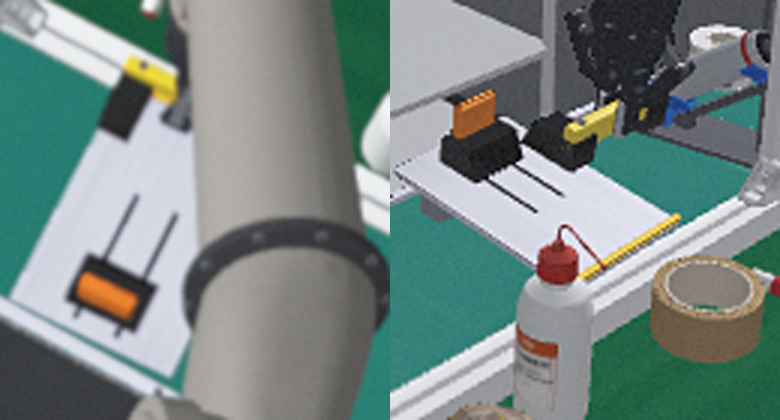

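step_arm(
  moves=[
    {"rx": 0, "ry": 0, "rz": 0, "dx": 0, "dy": 7, "dz": 20, "gripper": -1},
    {"rx": 0, "ry": 0, "rz": 0, "dx": 0, "dy": 6, "dz": 30, "gripper": -1},
    {"rx": 0, "ry": 0, "rz": 0, "dx": 0, "dy": 0, "dz": 25, "gripper": -1},
    {"rx": 0, "ry": 0, "rz": 0, "dx": 0, "dy": 0, "dz": 15, "gripper": -1},
    {"rx": 0, "ry": 0, "rz": 0, "dx": 0, "dy": 0, "dz": 5, "gripper": -1},
    {"rx": 0, "ry": 0, "rz": 0, "dx": 0, "dy": 0, "dz": 0, "gripper": -1},
    {"rx": 0, "ry": 0, "rz": 0, "dx": 0, "dy": 0, "dz": 0, "gripper": -1},
  ],
)

```text
clock: 7.92
tcp_pos: [0.6249, -0.2004, 0.0655]
orientation: [-2.594, -1.58, 0.095]
contact_force: [0.2, 0.9, -3.4]
grip_width: 0.0133
gripper_force: 49.9
```

Run:
```python
from h import *
a=np.radians(-27.6)
p=np.array([.6212,-.2028,.0552])+.003*np.array([-np.sin(a),np.cos(a),0])
goto(p,-27.6,7)
T=r.grab_frame("top");cv2.imwrite("pics/t5.png",T)
S=r.grab_frame("scene");cv2.imwrite("pics/s5.png",S)
out=np.hstack([cv2.resize(T[130:200,300:395],(390,287),interpolation=2),cv2.resize(S[180:270,290:400],(390,319),interpolation=2)[:287]]);cv2.imwrite("pics/c5.png",out)
```

```text
t 7.92 tcp [ 0.6249 -0.2004  0.0655] yaw_y -27.3 w 0.0133 F [ 0.2  0.9 -3.4] q [ 0.46  0.73 -0.35  1.62  0.24  0.95 -0.44]
 turn [0.1 0.  0.3]  shift after turn [-0.9 -0.8 10.4]  shift now [-0.9 -0.9 10.4]
```

View pics/c5.png

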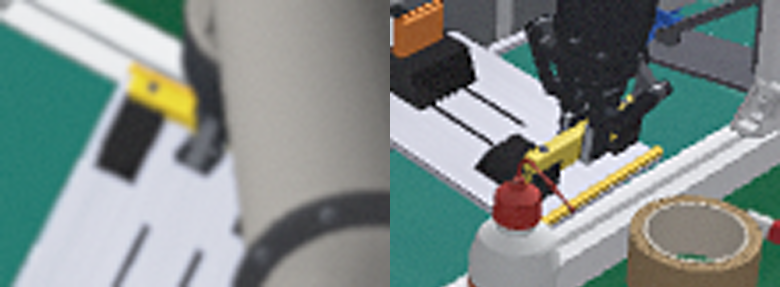

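Run:
```python
from h import *
k=390/95
q=onz("top",[[127/k+300,66/k+130]],.0745)[0];e=q[:2]-[.6249,-.2004];a=np.radians(-27.3)
print(q,"along y",e@[-np.sin(a),np.cos(a)],"x",e@[np.cos(a),np.sin(a)])
```

```text
[ 0.66176726 -0.13788544  0.0745    ] along y 0.07246066661420476 x 0.00408860776714163
```

Run:
```python
from h import *
a=np.radians(-27.5);uy=np.array([-np.sin(a),np.cos(a)]);ux=np.array([np.cos(a),np.sin(a)]);C=np.array([.5345,-.1575])
T0=cv2.imread("pics/top0.png");T5=cv2.imread("pics/t5.png")
def ext(im,box,z,n,lo=(18,60,90)):
    m,c=mask(im,lo,(38,255,255),box);p=np.argwhere(m)[:,::-1]
    w=onz("top",p,z)[:,:2]-C;y=w@uy;x=w@ux;print(n,"y",np.percentile(y,[0,2,98,100]).round(4),"x",np.percentile(x,[2,98]).round(4),"tcpy",((np.array([.6249,-.2004])-C)@uy).round(4))
ext(T5,(325,130,356,175),.0745,"bar now")
ext(T0,(322,135,392,180),.025,"lip")
# deck edges in T0 : white vs green, sampled
h=cv2.cvtColor(T0,cv2.COLOR_BGR2HSV)
for xs in(-.06,0,.05):
    ys=np.arange(-.11,.111,.0005);c=C+xs*ux;pts=c+ys[:,None]*uy;W=np.c_[pts,np.full(len(ys),.034-.1228*xs)]
    ci=r.camera_info("top");px=cv2.projectPoints(W,np.array(ci["rvec"]),np.array(ci["tvec"]),np.array(ci["mtx"]),np.array(ci["D"]))[0].reshape(-1,2).astype(np.float32)
    s=cv2.remap(h[:,:,1],px[:,:1],px[:,1:],1).ravel().astype(float);g=np.abs(np.gradient(cv2.GaussianBlur(s,(1,9),2).ravel()))
    n=len(ys)//3;print("deck",xs,ys[np.argmax(g[:n])],ys[-n:][np.argmax(g[-n:])])
```

```text
bar now y [0.0191 0.0219 0.0733 0.0761] x [0.0846 0.1088] tcpy 0.0037
lip y [-0.0768 -0.0691  0.0766  0.082 ] x [0.114  0.2081] tcpy 0.0037
deck -0.06 -0.08099999999999997 0.08450000000000017
deck 0 -0.08049999999999997 0.08450000000000017
deck 0.05 -0.08049999999999997 0.08450000000000017
```

step_arm(
  moves=[
    {"rx": 0, "ry": 0, "rz": 0, "dx": -6, "dy": 0, "dz": 0, "gripper": -1},
    {"rx": 0, "ry": 0, "rz": 0, "dx": 0, "dy": 0, "dz": 5, "gripper": -1},
    {"rx": 0, "ry": 0, "rz": 0, "dx": 0, "dy": 0, "dz": 3, "gripper": -1},
    {"rx": 0, "ry": 0, "rz": 0, "dx": 0, "dy": 0, "dz": 1.5, "gripper": -1},
    {"rx": 0, "ry": 0, "rz": 0, "dx": 0, "dy": 0, "dz": 0, "gripper": -1},
  ],
)

```text
clock: 8.65
tcp_pos: [0.6208, -0.2064, 0.059]
orientation: [-2.595, -1.579, 0.097]
contact_force: [-7.8, -1.4, 24.6]
grip_width: 0.013
gripper_force: 53.9
```

step_arm(
  moves=[
    {"rx": 0, "ry": 0, "rz": 0, "dx": 0, "dy": 0, "dz": -1.5, "gripper": -1},
    {"rx": 0, "ry": 0, "rz": 0, "dx": 0, "dy": 0, "dz": 0, "gripper": -0.2},
    {"rx": 0, "ry": 0, "rz": 0, "dx": 0, "dy": 0, "dz": 0, "gripper": 0},
    {"rx": 0, "ry": 0, "rz": 0, "dx": 0, "dy": 0, "dz": 0, "gripper": 0},
    {"rx": 0, "ry": 0, "rz": 0, "dx": 0, "dy": 0, "dz": -15, "gripper": 0},
    {"rx": 0, "ry": 0, "rz": 0, "dx": 0, "dy": 0, "dz": -30, "gripper": 0},
    {"rx": -3.5, "ry": 0, "rz": 0, "dx": 0, "dy": 0, "dz": -40, "gripper": 0.5},
    {"rx": -3.5, "ry": 0, "rz": 0, "dx": 0, "dy": 0, "dz": -40, "gripper": 1},
    {"rx": 0, "ry": 0, "rz": 0, "dx": 0, "dy": -40, "dz": -20, "gripper": 1},
    {"rx": 0, "ry": 0, "rz": 0, "dx": 0, "dy": -40, "dz": 0, "gripper": 1},
    {"rx": 0, "ry": 0, "rz": 0, "dx": 40, "dy": -20, "dz": 0, "gripper": 1},
    {"rx": 0, "ry": 0, "rz": 0, "dx": 50, "dy": 0, "dz": 0, "gripper": 1},
    {"rx": 0, "ry": 0, "rz": 0, "dx": 50, "dy": 0, "dz": 0, "gripper": 1},
    {"rx": 0, "ry": 0, "rz": 0, "dx": 40, "dy": 0, "dz": 0, "gripper": 1},
    {"rx": 0, "ry": 0, "rz": 0, "dx": 0, "dy": 0, "dz": 0, "gripper": 1},
  ],
)

```text
clock: 10.52
tcp_pos: [0.6267, -0.0001, 0.2021]
orientation: [-2.677, -1.643, -0.005]
contact_force: [-0.6, 0.3, -0.2]
grip_width: 0.0853
gripper_force: 0.0
```

Run:
```python
from h import *
goto([.673-.1*np.sin(np.radians(35)),.072+.03,.2],72,0,-35)
T=r.grab_frame("top");S=r.grab_frame("scene");cv2.imwrite("pics/t6.png",T);cv2.imwrite("pics/s6.png",S)
out=np.hstack([cv2.resize(T[130:200,300:395],(390,287),interpolation=2),cv2.resize(S[180:270,290:400],(390,319),interpolation=2)[:287]]);cv2.imwrite("pics/c6.png",out)
```

```text
t 10.53 tcp [ 6.267e-01 -1.000e-04  2.021e-01] yaw_y -26.9 w 0.0853 F [-0.6  0.3 -0.2] q [ 0.22  0.48 -0.43  1.7   0.23  1.   -0.76]
 turn [-29.9 -25.9 -95.6]  shift after turn [ 35.6  93.7 -22.4]  shift now [ 86.1 -56.1   2.3]
```

View pics/c6.png

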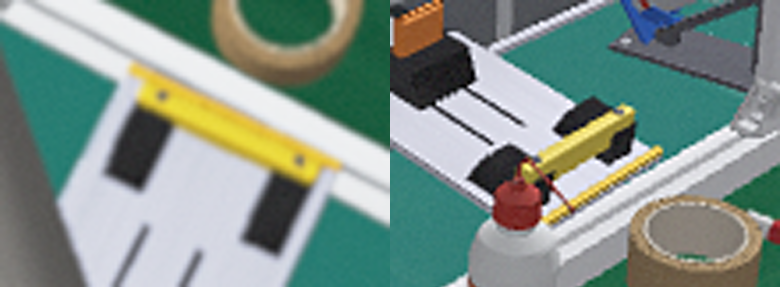

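Run:
```python
from h import *
a=np.radians(-27.5);uy=np.array([-np.sin(a),np.cos(a)]);ux=np.array([np.cos(a),np.sin(a)]);C=np.array([.5345,-.1575])
k=390/95
for n,p,z in(("bar uphill-edge L,R",[[137,104],[313,183]],.062),("bar down L,R",[[143,82],[325,163]],.064),("lip corners",[[133,67],[340,166]],.025),("wedge toes outer L, inner L, inner R",[[106,172],[140,190],[244,239]],.035)):
    w=onz("top",np.array(p)/k+[300,130],z)[:,:2]-C;print(n,np.c_[w@ux,w@uy].round(4).tolist())
```

```text
bar uphill-edge L,R [[0.0866, 0.0602], [0.0896, -0.0671]]
bar down L,R [[0.1015, 0.0631], [0.1048, -0.0685]]
lip corners [[0.1184, 0.0781], [0.118, -0.0782]]
wedge toes outer L, inner L, inner R [[0.0419, 0.061], [0.0409, 0.0351], [0.0414, -0.0418]]
```

step_arm(
  moves=[
    {"rx": -2.99, "ry": -2.59, "rz": -9.56, "dx": 0, "dy": 0, "dz": -2, "gripper": 1},
    {"rx": -2.99, "ry": -2.59, "rz": -9.56, "dx": 0, "dy": 0, "dz": -2, "gripper": 1},
    {"rx": -2.99, "ry": -2.59, "rz": -9.56, "dx": 0, "dy": 0, "dz": -2, "gripper": 1},
    {"rx": -2.99, "ry": -2.59, "rz": -9.56, "dx": 0, "dy": 0, "dz": -2, "gripper": 1},
    {"rx": -2.99, "ry": -2.59, "rz": -9.56, "dx": 0, "dy": 0, "dz": -2, "gripper": 1},
    {"rx": -2.99, "ry": -2.59, "rz": -9.56, "dx": 0, "dy": 0, "dz": -2, "gripper": 1},
    {"rx": -2.99, "ry": -2.59, "rz": -9.56, "dx": 0, "dy": 0, "dz": -2, "gripper": 1},
    {"rx": -2.99, "ry": -2.59, "rz": -9.56, "dx": 0, "dy": 0, "dz": -2, "gripper": 1},
    {"rx": -2.99, "ry": -2.59, "rz": -9.56, "dx": 0, "dy": 0, "dz": -2, "gripper": 1},
    {"rx": -2.99, "ry": -2.59, "rz": -9.56, "dx": 0, "dy": 0, "dz": -2, "gripper": 1},
    {"rx": 0, "ry": 0, "rz": 0, "dx": 0, "dy": 0, "dz": 0, "gripper": 1},
    {"rx": 0, "ry": 0, "rz": 0, "dx": 0, "dy": 0, "dz": 0, "gripper": 1},
  ],
)

```text
clock: 12.12
tcp_pos: [0.6214, -0.0027, 0.2202]
orientation: [0.409, 2.504, -0.133]
contact_force: [-0.5, 1.6, 1.2]
grip_width: 0.0852
gripper_force: 0.0
```

```bash
cat > g.py <<'E'
from h import *
z=rot(72,0,-35).as_matrix()[:,2];c=np.array([.672,.0727,.086])
print(z.round(3))
for b in(.09,.003):goto(c-z*b,72,0,-35)
E
python3 g.py
```

```text
[ 0.546 -0.177 -0.819]
t 12.12 tcp [ 0.6214 -0.0027  0.2202] yaw_y 71.4 w 0.0852 F [-0.5  1.6  1.2] q [ 0.19  0.28 -0.5   2.11  1.13  0.51  0.04]
 turn [-0.5 -0.  -0.4]  shift after turn [56.6 87.4 34.2]  shift now [57.2 87.3 33.5]
t 12.12 tcp [ 0.6214 -0.0027  0.2202] yaw_y 71.4 w 0.0852 F [-0.5  1.6  1.2] q [ 0.19  0.28 -0.5   2.11  1.13  0.51  0.04]
 turn [-0.5 -0.  -0.4]  shift after turn [ 56.6  87.4 121.2]  shift now [ 57.2  88.  120.5]
```

step_arm(
  moves=[
    {"rx": 0, "ry": 0, "rz": 0, "dx": 19, "dy": 29, "dz": 0, "gripper": 1},
    {"rx": -0.5, "ry": 0, "rz": -0.4, "dx": 19, "dy": 29, "dz": 15, "gripper": 1},
    {"rx": 0, "ry": 0, "rz": 0, "dx": 19, "dy": 29, "dz": 20, "gripper": 1},
    {"rx": 0, "ry": 0, "rz": 0, "dx": 0, "dy": 0, "dz": 20, "gripper": 1},
    {"rx": 0, "ry": 0, "rz": 0, "dx": 0, "dy": 0, "dz": 20, "gripper": 1},
    {"rx": 0, "ry": 0, "rz": 0, "dx": 0, "dy": 0, "dz": 0, "gripper": 1},
    {"rx": 0, "ry": 0, "rz": 0, "dx": 0, "dy": 0, "dz": 0, "gripper": 1},
  ],
)

```text
clock: 13.0
tcp_pos: [0.6447, 0.0825, 0.1258]
orientation: [0.392, 2.506, -0.124]
contact_force: [1.1, 0.3, 0.1]
grip_width: 0.0856
gripper_force: 0.0
```

```bash
python3 g.py|tail -2
python3 - <<'E'
from h import *
T=r.grab_frame("top");S=r.grab_frame("scene")
cv2.imwrite("pics/c7.png",np.hstack([cv2.resize(T[95:195,215:315],(390,390),interpolation=2),cv2.resize(S[130:230,330:430],(390,390),interpolation=2)]))
E
```

```text
t 13.0 tcp [0.6447 0.0825 0.1258] yaw_y 72.2 w 0.0856 F [1.1 0.3 0.1] q [-0.02  0.5  -0.47  2.09  1.47  0.6  -0.41]
 turn [ 0.1 -0.   0.2]  shift after turn [-0.9 -0.9 46.2]  shift now [-1.  -1.  46.2]
```

View pics/c7.png

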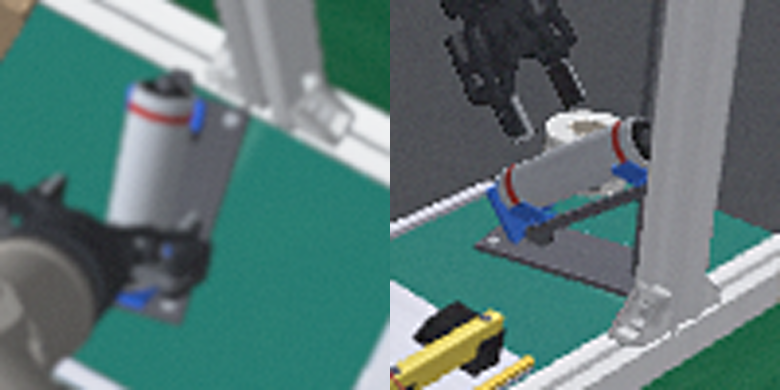

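step_arm(
  moves=[
    {"rx": 0, "ry": 0, "rz": 0, "dx": -1, "dy": -1, "dz": 18, "gripper": 1},
    {"rx": 0, "ry": 0, "rz": 0, "dx": 0, "dy": 0, "dz": 16, "gripper": 1},
    {"rx": 0, "ry": 0, "rz": 0, "dx": 0, "dy": 0, "dz": 11, "gripper": 1},
    {"rx": 0, "ry": 0, "rz": 0, "dx": 0, "dy": 0, "dz": 0, "gripper": 1},
    {"rx": 0, "ry": 0, "rz": 0, "dx": 0, "dy": 0, "dz": 0, "gripper": 0.4},
    {"rx": 0, "ry": 0, "rz": 0, "dx": 0, "dy": 0, "dz": 0, "gripper": 0.2},
  ],
)

```text
clock: 13.85
tcp_pos: [0.6695, 0.0735, 0.0895]
orientation: [0.39, 2.506, -0.124]
contact_force: [-0.2, -0.8, -0.1]
grip_width: 0.0523
gripper_force: 0.0
```

```bash
python3 g.py|tail -2
```

```text
t 13.85 tcp [0.6695 0.0735 0.0895] yaw_y 72.3 w 0.0523 F [-0.2 -0.8 -0.1] q [-0.02  0.58 -0.44  2.05  1.58  0.58 -0.48]
 turn [ 0.2 -0.   0.3]  shift after turn [-0.1 -0.   1.4]  shift now [-0.1 -0.   1.4]
```

step_arm(
  moves=[
    {"rx": 0, "ry": 0, "rz": 0, "dx": 0, "dy": 0, "dz": 1.5, "gripper": -1},
    {"rx": 0, "ry": 0, "rz": 0, "dx": 0, "dy": 0, "dz": 0, "gripper": -1},
    {"rx": 0, "ry": 0, "rz": 0, "dx": 0, "dy": 0, "dz": 0, "gripper": -1},
    {"rx": 0, "ry": 0, "rz": 0, "dx": 0, "dy": 0, "dz": 0, "gripper": -1},
  ],
  grip_force=70,
)

```text
clock: 14.35
tcp_pos: [0.6697, 0.0732, 0.0892]
orientation: [0.39, 2.505, -0.125]
contact_force: [-12.8, -0.7, 15.4]
grip_width: 0.0421
gripper_force: 68.1
```

step_arm(
  moves=[
    {"rx": 0, "ry": 0, "rz": 0, "dx": 0, "dy": 0, "dz": -15, "gripper": -1},
    {"rx": 0, "ry": 0, "rz": 0, "dx": 0, "dy": 0, "dz": -30, "gripper": -1},
    {"rx": 0, "ry": 0, "rz": 0, "dx": 0, "dy": 0, "dz": -40, "gripper": -1},
    {"rx": 0, "ry": 0, "rz": 0, "dx": 0, "dy": 0, "dz": -40, "gripper": -1},
    {"rx": 0, "ry": 0, "rz": 0, "dx": 0, "dy": 0, "dz": 0, "gripper": -1},
  ],
)

```text
clock: 14.98
tcp_pos: [0.6014, 0.0965, 0.1926]
orientation: [0.387, 2.504, -0.121]
contact_force: [1.4, 0.1, -3.1]
grip_width: 0.0419
gripper_force: 72.8
```

```bash
cat > p.py <<'E'
from h import *
a=np.radians(-27.9);C=np.array([.5345,-.1575]);s=np.array([np.cos(np.radians(7)),-np.sin(np.radians(7))]);n=np.array([-s[1],s[0]])
def tgt(cx=.0687,cy=-.002,up=0,along=-.045):
    g=np.array([cx,.034-.1228*cx])+along*s+(.022+.003+up)*n
    return [*(C+g[0]*np.array([np.cos(a),np.sin(a)])+cy*np.array([-np.sin(a),np.cos(a)])),g[1]]
E
python3 - <<'E'
from p import *
print(tgt());goto(tgt(up=.1),-27.9,7)
E
```

```text
[np.float64(0.5574984197057626), np.float64(-0.17194007984325382), np.float64(0.05586141424426469)]
t 14.97 tcp [0.6014 0.0965 0.1926] yaw_y 72.4 w 0.0419 F [ 1.4  0.1 -3.1] q [-0.01  0.33 -0.53  2.13  1.24  0.62 -0.24]
 turn [35.8 31.5 95.7]  shift after turn [-257.8  102.8   25.2]  shift now [ -20.5 -271.4   59.8]
```

step_arm(
  moves=[
    {"rx": 3.25, "ry": 2.86, "rz": 8.7, "dx": 0, "dy": 0, "dz": -3, "gripper": -1},
    {"rx": 3.25, "ry": 2.86, "rz": 8.7, "dx": 0, "dy": 0, "dz": -3, "gripper": -1},
    {"rx": 3.25, "ry": 2.86, "rz": 8.7, "dx": 0, "dy": 0, "dz": -3, "gripper": -1},
    {"rx": 3.25, "ry": 2.86, "rz": 8.7, "dx": 0, "dy": 0, "dz": -3, "gripper": -1},
    {"rx": 3.25, "ry": 2.86, "rz": 8.7, "dx": 0, "dy": 0, "dz": -3, "gripper": -1},
    {"rx": 3.25, "ry": 2.86, "rz": 8.7, "dx": 0, "dy": 0, "dz": -3, "gripper": -1},
    {"rx": 3.25, "ry": 2.86, "rz": 8.7, "dx": 0, "dy": 0, "dz": -3, "gripper": -1},
    {"rx": 3.25, "ry": 2.86, "rz": 8.7, "dx": 0, "dy": 0, "dz": -3, "gripper": -1},
    {"rx": 3.25, "ry": 2.86, "rz": 8.7, "dx": 0, "dy": 0, "dz": 0, "gripper": -1},
    {"rx": 3.25, "ry": 2.86, "rz": 8.7, "dx": 0, "dy": 0, "dz": 0, "gripper": -1},
    {"rx": 3.25, "ry": 2.86, "rz": 8.7, "dx": 0, "dy": 0, "dz": 0, "gripper": -1},
    {"rx": 0, "ry": 0, "rz": 0, "dx": 0, "dy": 0, "dz": 0, "gripper": -1},
    {"rx": 0, "ry": 0, "rz": 0, "dx": 0, "dy": 0, "dz": 0, "gripper": -1},
  ],
)

```text
clock: 16.6
tcp_pos: [0.5942, 0.1001, 0.2112]
orientation: [-2.601, -1.566, 0.103]
contact_force: [0.3, 0.0, -2.8]
grip_width: 0.0421
gripper_force: 72.5
```

Run:
```python
from p import *
goto(tgt(up=.06),-27.9,7)
S=r.grab_frame("scene");cv2.imwrite("pics/s8.png",S)
h=cv2.cvtColor(S,cv2.COLOR_BGR2HSV);m=cv2.inRange(h,(0,100,60),(6,255,255))|cv2.inRange(h,(174,100,60),(180,255,255))
m[:, :300]=0;m[210:]=0
for c in cv2.findContours(cv2.dilate(m,np.ones((2,2))),0,1)[0]:print(cv2.boundingRect(c))
ci=r.camera_info("scene");o=r.get_obs();R=Ro.from_rotvec(o["orientation"]).as_matrix();c=o["tcp_pos"]+.003*R[:,2]
for d in(-.07,0,.07):print(d,cv2.projectPoints((c+d*R[:,0])[None],np.array(ci["rvec"]),np.array(ci["tvec"]),np.array(ci["mtx"]),np.array(ci["D"]))[0].ravel().round(1))
```

```text
t 16.6 tcp [0.5942 0.1001 0.2112] yaw_y -27.9 w 0.0421 F [ 0.3  0.  -2.8] q [ 0.12  0.5  -0.47  1.68  0.15  1.11 -0.88]
 turn [-0.1  0.3 -0. ]  shift after turn [-257.6  113.1   82.6]  shift now [-257.2  113.3   83.6]
(345, 130, 7, 14)
(372, 128, 3, 7)
-0.07 [343.2 136. ]
0 [357.2 130.7]
0.07 [370.4 125.8]
```

step_arm(
  moves=[
    {"rx": 0, "ry": 0, "rz": 0, "dx": -25, "dy": 10, "dz": 0, "gripper": -1},
    {"rx": 0, "ry": 0, "rz": 0, "dx": -40, "dy": 20, "dz": 0, "gripper": -1},
    {"rx": 0, "ry": 0, "rz": 0, "dx": -40, "dy": 20, "dz": 0, "gripper": -1},
    {"rx": 0, "ry": 0, "rz": 0, "dx": -40, "dy": 20, "dz": 0, "gripper": -1},
    {"rx": 0, "ry": 0, "rz": 0, "dx": -40, "dy": 20, "dz": 0, "gripper": -1},
    {"rx": 0, "ry": 0, "rz": 0, "dx": -40, "dy": 15, "dz": 20, "gripper": -1},
    {"rx": 0, "ry": 0, "rz": 0, "dx": -32, "dy": 8, "dz": 30, "gripper": -1},
    {"rx": 0, "ry": 0, "rz": 0, "dx": 0, "dy": 0, "dz": 30, "gripper": -1},
    {"rx": 0, "ry": 0, "rz": 0, "dx": 0, "dy": 0, "dz": 0, "gripper": -1},
    {"rx": 0, "ry": 0, "rz": 0, "dx": 0, "dy": 0, "dz": 0, "gripper": -1},
  ],
)

```text
clock: 17.9
tcp_pos: [0.565, -0.174, 0.1207]
orientation: [-2.602, -1.566, 0.098]
contact_force: [-0.1, -0.0, -2.8]
grip_width: 0.042
gripper_force: 72.3
```

Run:
```python
from p import *
goto(tgt(),-27.9,7)
o=r.get_obs();R=Ro.from_rotvec(o["orientation"]).as_matrix();c=o["tcp_pos"]+.003*R[:,2]
ims=[]
for n in("top","scene"):
    I=r.grab_frame(n);cv2.imwrite(f"pics/{n}9.png",I);ci=r.camera_info(n)
    P=cv2.projectPoints(np.array([c+d*R[:,0] for d in(-.07,0,.07)]),np.array(ci["rvec"]),np.array(ci["tvec"]),np.array(ci["mtx"]),np.array(ci["D"]))[0].reshape(-1,2);print(n,P.round(1).tolist())
    x,y=P[1].astype(int);h=cv2.cvtColor(I,cv2.COLOR_BGR2HSV);m=cv2.inRange(h,(0,100,60),(6,255,255))|cv2.inRange(h,(174,100,60),(180,255,255));k=np.zeros_like(m);k[y-40:y+40,x-50:x+50]=m[y-40:y+40,x-50:x+50]
    for q in cv2.findContours(cv2.dilate(k,np.ones((2,2))),0,1)[0]:print(cv2.boundingRect(q))
    ims.append(cv2.resize(I[y-45:y+45,x-45:x+45],(390,390),interpolation=2));print("crop0",x-45,y-45)
cv2.imwrite("pics/c9.png",np.hstack(ims))
```

```text
t 17.9 tcp [ 0.565  -0.174   0.1207] yaw_y -27.9 w 0.042 F [-0.1 -0.  -2.8] q [ 0.49  0.58 -0.38  1.76  0.2   0.96 -0.46]
 turn [ 0.   0.1 -0. ]  shift after turn [-1.8  0.4 65.3]  shift now [-1.6  0.3 65.3]
top [[370.4, 189.1], [346.0, 177.2], [321.7, 165.4]]
(324, 212, 2, 2)
(322, 162, 9, 14)
crop0 300 132
scene [[309.0, 201.3], [326.4, 192.7], [342.7, 184.8]]
(322, 224, 15, 9)
(309, 193, 11, 16)
(344, 190, 3, 5)
(340, 181, 3, 2)
crop0 281 147
```

View pics/c9.png

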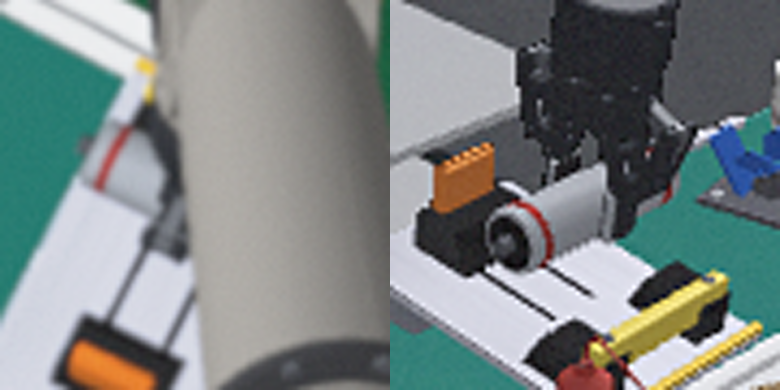

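step_arm(
  moves=[
    {"rx": 0, "ry": 0, "rz": 0, "dx": -1, "dy": -2, "dz": 15, "gripper": -1},
    {"rx": 0, "ry": 0, "rz": 0, "dx": -1, "dy": -2, "dz": 20, "gripper": -1},
    {"rx": 0, "ry": 0, "rz": 0, "dx": 0, "dy": 0, "dz": 15, "gripper": -1},
    {"rx": 0, "ry": 0, "rz": 0, "dx": 0, "dy": 0, "dz": 7, "gripper": -1},
    {"rx": 0, "ry": 0, "rz": 0, "dx": 0, "dy": 0, "dz": 3, "gripper": -1},
    {"rx": 0, "ry": 0, "rz": 0, "dx": 0, "dy": 0, "dz": 2, "gripper": -1},
    {"rx": 0, "ry": 0, "rz": 0, "dx": 0, "dy": 0, "dz": 0, "gripper": -1},
  ],
)

```text
clock: 18.88
tcp_pos: [0.5526, -0.1716, 0.0606]
orientation: [-2.604, -1.561, 0.102]
contact_force: [-5.6, 1.0, 13.5]
grip_width: 0.042
gripper_force: 74.3
```

Run:
```python
from p import *
goto(tgt(),-27.9,7)
```

```text
t 18.88 tcp [ 0.5526 -0.1716  0.0606] yaw_y -28.1 w 0.042 F [-5.6  1.  13.5] q [ 0.47  0.64 -0.36  1.82  0.24  0.84 -0.49]
 turn [-0.1  0.2 -0.2]  shift after turn [2.  5.  4.2]  shift now [2.  5.  4.1]
```

step_arm(
  moves=[
    {"rx": 0, "ry": 0, "rz": 0, "dx": 1, "dy": 0, "dz": -1.5, "gripper": -1},
    {"rx": 0, "ry": 0, "rz": 0, "dx": 0, "dy": 0, "dz": 0, "gripper": -1},
    {"rx": 0, "ry": 0, "rz": 0, "dx": 0, "dy": 0, "dz": 0, "gripper": -1},
  ],
)

```text
clock: 19.25
tcp_pos: [0.554, -0.1708, 0.0606]
orientation: [-2.604, -1.562, 0.099]
contact_force: [0.5, 0.2, 4.5]
grip_width: 0.0421
gripper_force: 73.0
```

step_arm(
  moves=[
    {"rx": 0, "ry": 0, "rz": 0, "dx": 0, "dy": 2, "dz": 0, "gripper": -1},
    {"rx": 0, "ry": 0, "rz": 0, "dx": 0, "dy": 1, "dz": 0, "gripper": -1},
    {"rx": 0, "ry": 0, "rz": 0, "dx": 0, "dy": 0, "dz": 0, "gripper": -1},
    {"rx": 0, "ry": 0, "rz": 0, "dx": 0, "dy": 0, "dz": 0, "gripper": -1},
  ],
)

```text
clock: 19.75
tcp_pos: [0.5552, -0.1714, 0.0604]
orientation: [-2.602, -1.561, 0.102]
contact_force: [-4.2, 1.5, 9.3]
grip_width: 0.0419
gripper_force: 73.7
```

Run:
```python
from p import *
goto(tgt(),-27.9,7)
o=r.get_obs();R=Ro.from_rotvec(o["orientation"]);print(R.inv().apply(o["contact_force"]))
```

```text
t 19.75 tcp [ 0.5552 -0.1714  0.0604] yaw_y -28.1 w 0.0419 F [-4.2  1.5  9.3] q [ 0.47  0.65 -0.36  1.81  0.23  0.85 -0.49]
 turn [-0.2  0.2 -0.2]  shift after turn [0.6 2.8 4.2]  shift now [0.6 2.8 4.2]
[-0.72346741 -5.54858722 -8.63998576]
```

step_arm(
  moves=[
    {"rx": 0, "ry": 0, "rz": 0, "dx": 0, "dy": 0, "dz": -1, "gripper": -1},
    {"rx": 0, "ry": 0, "rz": 0, "dx": 0, "dy": 2, "dz": 0, "gripper": -1},
    {"rx": 0, "ry": 0, "rz": 0, "dx": 0, "dy": 1.5, "dz": 0, "gripper": -1},
    {"rx": 0, "ry": 0, "rz": 0, "dx": 0, "dy": 0, "dz": 0, "gripper": -1},
    {"rx": 0, "ry": 0, "rz": 0, "dx": 0, "dy": 0, "dz": 0, "gripper": -1},
  ],
)

```text
clock: 20.38
tcp_pos: [0.5591, -0.1741, 0.0599]
orientation: [-2.604, -1.561, 0.1]
contact_force: [-0.2, 0.0, -2.7]
grip_width: 0.0417
gripper_force: 72.7
```

```bash
cat > f.py <<'E'
from p import *
goto(tgt(),-27.9,7)
o=r.get_obs();R=Ro.from_rotvec(o["orientation"]);print(R.inv().apply(o["contact_force"]).round(1))
E
python3 f.py
```

```text
t 20.38 tcp [ 0.5591 -0.1741  0.0599] yaw_y -28.1 w 0.0417 F [-0.2  0.  -2.7] q [ 0.47  0.65 -0.35  1.8   0.24  0.85 -0.48]
 turn [-0.1  0.2 -0.2]  shift after turn [ 1.2 -1.9  4.3]  shift now [ 1.2 -1.9  4.3]
[-0.   0.1  2.7]
```

step_arm(
  moves=[
    {"rx": 0, "ry": 0, "rz": 0, "dx": 0, "dy": 1.5, "dz": 0, "gripper": -1},
    {"rx": 0, "ry": 0, "rz": 0, "dx": 0, "dy": 1.5, "dz": 0, "gripper": -1},
    {"rx": 0, "ry": 0, "rz": 0, "dx": 0, "dy": 0, "dz": 0, "gripper": -1},
    {"rx": 0, "ry": 0, "rz": 0, "dx": 0, "dy": 0, "dz": 0, "gripper": -1},
  ],
)

```text
clock: 20.88
tcp_pos: [0.5614, -0.1751, 0.0596]
orientation: [-2.603, -1.561, 0.101]
contact_force: [-1.3, 1.9, -2.9]
grip_width: 0.0421
gripper_force: 72.6
```

```bash
python3 f.py
```

```text
t 20.88 tcp [ 0.5614 -0.1751  0.0596] yaw_y -28.1 w 0.0421 F [-1.3  1.9 -2.9] q [ 0.47  0.66 -0.35  1.8   0.24  0.85 -0.48]
 turn [-0.1  0.2 -0.2]  shift after turn [ 1.  -4.5  4.3]  shift now [ 1.  -4.5  4.3]
[ 1.1 -1.7  3.2]
```

step_arm(
  moves=[
    {"rx": 0, "ry": 0, "rz": 0, "dx": 0, "dy": 1.5, "dz": 0, "gripper": -1},
    {"rx": 0, "ry": 0, "rz": 0, "dx": 0, "dy": 0, "dz": 0, "gripper": -1},
    {"rx": 0, "ry": 0, "rz": 0, "dx": 0, "dy": 0, "dz": 0, "gripper": -1},
  ],
)

```text
clock: 21.25
tcp_pos: [0.5629, -0.1761, 0.0595]
orientation: [-2.604, -1.561, 0.101]
contact_force: [-0.9, 0.8, -2.7]
grip_width: 0.042
gripper_force: 72.6
```

```bash
python3 f.py
```

```text
t 21.25 tcp [ 0.5629 -0.1761  0.0595] yaw_y -28.1 w 0.042 F [-0.9  0.8 -2.7] q [ 0.47  0.66 -0.35  1.79  0.24  0.86 -0.48]
 turn [-0.1  0.2 -0.2]  shift after turn [ 1.1 -6.3  4.5]  shift now [ 1.1 -6.3  4.5]
[ 0.3 -0.8  2.8]
```

Run:
```python
from p import *
S0=cv2.imread("pics/s6.png");S1=r.grab_frame("scene");cv2.imwrite("pics/s10.png",S1)
T1=r.grab_frame("top");cv2.imwrite("pics/t10.png",T1)
for S in(S0,cv2.imread("pics/scene9.png"),S1):
    z,c=mask(S,(20,100,100),(35,255,255),(325,205,353,232));p=np.argwhere(z)[:,::-1];print(len(p),p.mean(0).round(2),cv2.boundingRect(c))
def d(A,B,b):
    x0,y0,x1,y1=b;return cv2.absdiff(A,B)[y0:y1,x0:x1].mean()
for b in((325,205,353,232),(345,210,355,220)):print(d(S0,cv2.imread("pics/scene9.png"),b),d(S0,S1,b))
```

```text
224 [341.59 221.88] (331, 211, 22, 20)
224 [341.58 221.88] (331, 211, 22, 20)
225 [341.64 222.51] (327, 212, 26, 20)
1.8112874779541446 52.65564373897707
2.27 26.653333333333332
```

Run:
```python
from p import *
ci=r.camera_info("scene");pr=lambda W:cv2.projectPoints(np.array(W,float),np.array(ci["rvec"]),np.array(ci["tvec"]),np.array(ci["mtx"]),np.array(ci["D"]))[0].reshape(-1,2)
ux=np.array([np.cos(a),np.sin(a)])
p0=np.array([*(C+.093*ux),.06]);p1=np.array([*(C+.103*ux),.0588]);print("10mm downhill px",np.diff(pr([p0,p1]),axis=0))
S0=cv2.imread("pics/s6.png");S1=cv2.imread("pics/s10.png")
for x in range(330,358,3):
    f=lambda S:[int(v) for v in np.flatnonzero(cv2.inRange(cv2.cvtColor(S,cv2.COLOR_BGR2HSV),(20,100,90),(35,255,255))[195:250,x])+195]
    A,B=f(S0),f(S1);print(x,A[:1],A[-1:],len(A),"|",B[:1],B[-1:],len(B))
t=S0[205:226,340:362];m=cv2.matchTemplate(S1[195:240,330:375],t,cv2.TM_CCOEFF_NORMED);print(cv2.minMaxLoc(m))
```

```text
10mm downhill px [[2.71319844 1.70469391]]
330 [228] [231] 4 | [227] [231] 5
333 [223] [242] 8 | [223] [242] 8
336 [221] [242] 14 | [221] [242] 12
339 [218] [240] 14 | [220] [240] 12
342 [217] [238] 13 | [217] [238] 14
345 [215] [236] 13 | [216] [236] 13
348 [213] [234] 14 | [214] [234] 14
351 [211] [232] 14 | [212] [232] 14
354 [210] [230] 9 | [213] [230] 8
357 [210] [228] 9 | [210] [228] 10
(-0.30018383264541626, 0.8611398339271545, (0, 21), (11, 10))
```

step_arm(
  moves=[
    {"rx": 0, "ry": 0, "rz": 0, "dx": 0, "dy": 0, "dz": 1, "gripper": -1},
    {"rx": 0, "ry": 0, "rz": 0, "dx": 0, "dy": 0, "dz": 0, "gripper": -1},
    {"rx": 0, "ry": 0, "rz": 0, "dx": 0, "dy": 0, "dz": 0, "gripper": -1},
  ],
)

```text
clock: 21.72
tcp_pos: [0.5629, -0.1761, 0.0593]
orientation: [-2.604, -1.561, 0.101]
contact_force: [-4.1, 2.0, 5.8]
grip_width: 0.0418
gripper_force: 73.4
```

```bash
python3 f.py
```

```text
t 21.73 tcp [ 0.5629 -0.1761  0.0593] yaw_y -28.1 w 0.0418 F [-4.1  2.   5.8] q [ 0.47  0.66 -0.35  1.79  0.24  0.86 -0.48]
 turn [-0.1  0.2 -0.2]  shift after turn [ 1.1 -6.2  4.2]  shift now [ 1.1 -6.2  4.2]
[-0.2 -5.3 -5.2]
```

step_arm(
  moves=[
    {"rx": 0, "ry": 0, "rz": 0, "dx": 0, "dy": 0, "dz": 0, "gripper": 0.15},
    {"rx": 0, "ry": 0, "rz": 0, "dx": 0, "dy": 0, "dz": 0, "gripper": 0.3},
    {"rx": 0, "ry": 0, "rz": 0, "dx": 0, "dy": 0, "dz": 0, "gripper": 0.4},
    {"rx": 0, "ry": 0, "rz": 0, "dx": 0, "dy": 0, "dz": 0, "gripper": 0.4},
    {"rx": 0, "ry": 0, "rz": 0, "dx": 0, "dy": 0, "dz": -10, "gripper": 0.4},
    {"rx": 0, "ry": 0, "rz": 0, "dx": 0, "dy": 0, "dz": -25, "gripper": 0.4},
    {"rx": 0, "ry": 0, "rz": 0, "dx": 0, "dy": 0, "dz": -30, "gripper": 0.4},
    {"rx": 0, "ry": 0, "rz": 0, "dx": 0, "dy": 0, "dz": -40, "gripper": 0.4},
    {"rx": 0, "ry": 0, "rz": 0, "dx": 0, "dy": 0, "dz": 0, "gripper": 0.4},
  ],
)

```text
clock: 22.85
tcp_pos: [0.577, -0.1823, 0.1669]
orientation: [-2.608, -1.564, 0.093]
contact_force: [0.3, -0.6, -0.5]
grip_width: 0.0597
gripper_force: 0.0
```

Run:
```python
from p import *
T=r.grab_frame("top");S=r.grab_frame("scene");cv2.imwrite("pics/t11.png",T);cv2.imwrite("pics/s11.png",S)
for n,I,b in(("T",T,(300,130,400,240)),("S",S,(285,160,370,222))):
    h=cv2.cvtColor(I,cv2.COLOR_BGR2HSV);m=cv2.inRange(h,(0,90,60),(6,255,255))|cv2.inRange(h,(174,90,60),(180,255,255));x0,y0,x1,y1=b;k=np.zeros_like(m);k[y0:y1,x0:x1]=m[y0:y1,x0:x1]
    for q in cv2.findContours(cv2.dilate(k,np.ones((2,2))),0,1)[0]:
        c=cv2.boundingRect(q);print(n,c)
        if n=="T":
            w=onz("top",[[c[0]+c[2]/2-.5,c[1]+c[3]/2-.5]],.06)[0,:2]-C;print("  ramp",w@[np.cos(a),np.sin(a)],w@[-np.sin(a),np.cos(a)])
z,c=mask(T,(5,150,120),(17,255,255),(300,190,360,240));p=np.argwhere(z)[:,::-1];print("orange",len(p),p.mean(0))
# triangulated handle top corners from first views
q=np.array([[411,373],[467,398]])/3+[180,90];s=np.array([[338,165],[287,180]])/4+[220,140];h3=tri(q,s);print(h3.round(4))
w=onz("top",[[325.1,218]],.106)[0,:2]-C;print("handle ramp",w@[np.cos(a),np.sin(a)],w@[-np.sin(a),np.cos(a)])
z,c=mask(S,(5,150,120),(17,255,255),(280,165,315,205));bx=cv2.boxPoints(cv2.minAreaRect(c));print("orS",bx.tolist())
```

```text
T (330, 226, 2, 2)
  ramp -0.09116328996205175 -0.019067857170824726
T (315, 214, 2, 2)
  ramp -0.08033813797717022 0.030920390976407884
T (323, 167, 9, 15)
  ramp 0.03226582390879062 0.05313560951693467
S (307, 213, 11, 10)
S (336, 199, 9, 12)
orange 177 [325.06214689 217.93220339]
[[ 0.4742 -0.0961  0.1021  0.0051]
 [ 0.4502 -0.1436  0.1091  0.0042]]
handle ramp -0.08334783625686658 0.0009153206037284735
orS [[287.4000549316406, 186.8000030517578], [303.0000305175781, 179.00001525878906], [307.6000061035156, 188.2000274658203], [292.0000305175781, 196.00001525878906]]
```

```bash
cat > k.py <<'E'
from p import *
def kt(gx,off,y=.001):
    x=gx
    base=np.array([x,.034-.1228*x]);g=base+off*n   # deck foot of handle at x
    return [*(C+g[0]*np.array([np.cos(a),np.sin(a)])+y*np.array([-np.sin(a),np.cos(a)])),g[1]]
E
python3 - <<'E'
from k import *
gx=-.0815-.0073
print(kt(gx,.06))
goto(kt(gx,.11),-27.9,7)
E
```

```text
[np.float64(0.4629517780861613), np.float64(-0.1184856448169901), np.float64(0.10445740909847931)]
t 22.95 tcp [ 0.5745 -0.1818  0.1634] yaw_y -28.1 w 0.0599 F [-0.9 -0.   0.2] q [ 0.5   0.54 -0.38  1.71  0.18  1.05 -0.44]
 turn [-0.   0.2 -0.2]  shift after turn [   3.8 -120.    24.1]  shift now [   3.4 -120.    24.1]
```

step_arm(
  moves=[
    {"rx": 0, "ry": 0, "rz": 0, "dx": 1, "dy": -30, "dz": 0, "gripper": 0.4},
    {"rx": 0, "ry": 0, "rz": 0, "dx": 1, "dy": -35, "dz": 0, "gripper": 0.4},
    {"rx": 0, "ry": 0, "rz": 0, "dx": 1, "dy": -35, "dz": 0, "gripper": 0.4},
    {"rx": 0, "ry": 0, "rz": 0, "dx": 0, "dy": -20, "dz": 10, "gripper": 0.4},
    {"rx": 0, "ry": 0, "rz": 0, "dx": 0, "dy": 0, "dz": 10, "gripper": 0.4},
    {"rx": 0, "ry": 0, "rz": 0, "dx": 0, "dy": 0, "dz": 0, "gripper": 0.4},
    {"rx": 0, "ry": 0, "rz": 0, "dx": 0, "dy": 0, "dz": 0, "gripper": 0.4},
  ],
)

```text
clock: 23.82
tcp_pos: [0.4692, -0.1222, 0.1574]
orientation: [-2.604, -1.561, 0.1]
contact_force: [0.7, 0.0, -0.1]
grip_width: 0.0599
gripper_force: 0.0
```

Run:
```python
from k import *
goto(kt(-.0888,.06),-27.9,7)
```

```text
t 23.82 tcp [ 0.4692 -0.1222  0.1574] yaw_y -28.1 w 0.0599 F [ 0.7  0.  -0.1] q [ 0.5   0.38 -0.43  1.99  0.14  0.92 -0.49]
 turn [-0.1  0.1 -0.2]  shift after turn [ 0.4 -0.8 53.5]  shift now [ 0.5 -0.7 53.5]
```

step_arm(
  moves=[
    {"rx": 0, "ry": 0, "rz": 0, "dx": 0, "dy": -1, "dz": 20, "gripper": 0.4},
    {"rx": 0, "ry": 0, "rz": 0, "dx": 0, "dy": 0, "dz": 20, "gripper": 0.4},
    {"rx": 0, "ry": 0, "rz": 0, "dx": 0, "dy": 0, "dz": 13, "gripper": 0.4},
    {"rx": 0, "ry": 0, "rz": 0, "dx": 0, "dy": 0, "dz": 0, "gripper": 0.4},
    {"rx": 0, "ry": 0, "rz": 0, "dx": 0, "dy": 0, "dz": 0, "gripper": -0.2},
    {"rx": 0, "ry": 0, "rz": 0, "dx": 0, "dy": 0, "dz": 0, "gripper": -1},
    {"rx": 0, "ry": 0, "rz": 0, "dx": 0, "dy": 0, "dz": 0, "gripper": -1},
    {"rx": 0, "ry": 0, "rz": 0, "dx": 0, "dy": 0, "dz": 0, "gripper": -1},
  ],
  grip_force=40,
)

```text
clock: 24.82
tcp_pos: [0.4628, -0.1189, 0.106]
orientation: [-2.605, -1.563, 0.098]
contact_force: [2.6, -2.2, 5.9]
grip_width: 0.0131
gripper_force: 40.7
```

```bash
python3 f.py
```

```text
t 24.82 tcp [ 0.4628 -0.1189  0.106 ] yaw_y -28.1 w 0.0131 F [ 2.6 -2.2  5.9] q [ 0.48  0.45 -0.41  2.04  0.18  0.81 -0.53]
 turn [ 0.1  0.1 -0.2]  shift after turn [ -2.6 113.8  36.6]  shift now [ -2.2 113.8  36.7]
[-0.8  2.6 -6.2]
```

step_arm(
  moves=[
    {"rx": 0, "ry": 0, "rz": 0, "dx": 0, "dy": 6, "dz": -0.5, "gripper": -1},
    {"rx": 0, "ry": 0, "rz": 0, "dx": 0, "dy": 9, "dz": 0, "gripper": -1},
    {"rx": 0, "ry": 0, "rz": 0, "dx": 0, "dy": 9, "dz": 0, "gripper": -1},
    {"rx": 0, "ry": 0, "rz": 0, "dx": 0, "dy": 9, "dz": 0, "gripper": -1},
    {"rx": 0, "ry": 0, "rz": 0, "dx": 0, "dy": 6, "dz": 0, "gripper": -1},
    {"rx": 0, "ry": 0, "rz": 0, "dx": 0, "dy": 4, "dz": 0, "gripper": -1},
    {"rx": 0, "ry": 0, "rz": 0, "dx": 0, "dy": 0, "dz": 0, "gripper": -1},
    {"rx": 0, "ry": 0, "rz": 0, "dx": 0, "dy": 0, "dz": 0, "gripper": -1},
  ],
)

```text
clock: 25.82
tcp_pos: [0.5004, -0.1383, 0.1008]
orientation: [-2.604, -1.563, 0.098]
contact_force: [2.5, 0.8, 4.8]
grip_width: 0.0129
gripper_force: 40.5
```

```bash
python3 f.py
```

```text
t 25.82 tcp [ 0.5004 -0.1383  0.1008] yaw_y -28.1 w 0.0129 F [2.5 0.8 4.8] q [ 0.48  0.51 -0.39  1.95  0.2   0.84 -0.51]
 turn [ 0.   0.1 -0.2]  shift after turn [-3.  71.2 36.6]  shift now [-2.7 71.2 36.6]
[ 1.9  1.3 -5. ]
```

step_arm(
  moves=[
    {"rx": 0, "ry": 0, "rz": 0, "dx": 0, "dy": 4, "dz": 0, "gripper": -1},
    {"rx": 0, "ry": 0, "rz": 0, "dx": 0, "dy": 3, "dz": 0, "gripper": -1},
    {"rx": 0, "ry": 0, "rz": 0, "dx": 0, "dy": 2, "dz": 0, "gripper": -1},
    {"rx": 0, "ry": 0, "rz": 0, "dx": 0, "dy": 0, "dz": 0, "gripper": -1},
  ],
)

```text
clock: 26.32
tcp_pos: [0.5079, -0.1422, 0.0998]
orientation: [-2.603, -1.562, 0.099]
contact_force: [0.9, 1.0, 6.6]
grip_width: 0.0131
gripper_force: 40.8
```

step_arm(
  moves=[
    {"rx": 0, "ry": 0, "rz": 0, "dx": 0, "dy": 2, "dz": 0, "gripper": -1},
    {"rx": 0, "ry": 0, "rz": 0, "dx": 0, "dy": 1, "dz": 0, "gripper": -1},
    {"rx": 0, "ry": 0, "rz": 0, "dx": 0, "dy": 0, "dz": 0, "gripper": -1},
    {"rx": 0, "ry": 0, "rz": 0, "dx": 0, "dy": 0, "dz": 0, "gripper": -1},
  ],
)

```text
clock: 26.82
tcp_pos: [0.5104, -0.1435, 0.0995]
orientation: [-2.603, -1.562, 0.099]
contact_force: [0.8, 2.7, 6.9]
grip_width: 0.0128
gripper_force: 40.9
```

```bash
python3 f.py
```

```text
t 26.82 tcp [ 0.5104 -0.1435  0.0995] yaw_y -28.1 w 0.0128 F [0.8 2.7 6.9] q [ 0.48  0.53 -0.39  1.92  0.2   0.85 -0.5 ]
 turn [-0.   0.1 -0.2]  shift after turn [-3.1 59.8 36.6]  shift now [-2.9 59.9 36.5]
[ 2.7 -1.4 -6.8]
```

step_arm(
  moves=[
    {"rx": 0, "ry": 0, "rz": 0, "dx": 0, "dy": 2, "dz": 0, "gripper": -1},
    {"rx": 0, "ry": 0, "rz": 0, "dx": 0, "dy": 2, "dz": 0, "gripper": -1},
    {"rx": 0, "ry": 0, "rz": 0, "dx": 0, "dy": 1, "dz": 0, "gripper": -1},
    {"rx": 0, "ry": 0, "rz": 0, "dx": 0, "dy": 0, "dz": 0, "gripper": -1},
  ],
)

```text
clock: 27.32
tcp_pos: [0.5148, -0.1458, 0.0989]
orientation: [-2.603, -1.562, 0.099]
contact_force: [0.9, 1.8, 7.5]
grip_width: 0.0134
gripper_force: 40.9
```

```bash
python3 f.py
```

```text
t 27.32 tcp [ 0.5148 -0.1458  0.0989] yaw_y -28.1 w 0.0134 F [0.9 1.8 7.5] q [ 0.48  0.54 -0.39  1.91  0.2   0.86 -0.5 ]
 turn [-0.1  0.1 -0.1]  shift after turn [-3.2 54.8 36.6]  shift now [-3.  54.9 36.5]
[ 2.  -1.  -7.4]
```

step_arm(
  moves=[
    {"rx": 0, "ry": 0, "rz": 0, "dx": 0, "dy": 1.5, "dz": 0, "gripper": -1},
    {"rx": 0, "ry": 0, "rz": 0, "dx": 0, "dy": 1, "dz": 0, "gripper": -1},
    {"rx": 0, "ry": 0, "rz": 0, "dx": 0, "dy": 0, "dz": 0, "gripper": -1},
    {"rx": 0, "ry": 0, "rz": 0, "dx": 0, "dy": 0, "dz": 0, "gripper": -1},
  ],
)

```text
clock: 27.82
tcp_pos: [0.517, -0.1469, 0.0985]
orientation: [-2.603, -1.562, 0.099]
contact_force: [1.8, 2.5, 6.9]
grip_width: 0.0133
gripper_force: 40.8
```

```bash
python3 f.py
```

```text
t 27.82 tcp [ 0.517  -0.1469  0.0985] yaw_y -28.1 w 0.0133 F [1.8 2.5 6.9] q [ 0.48  0.54 -0.39  1.9   0.2   0.86 -0.5 ]
 turn [-0.1  0.1 -0.2]  shift after turn [-3.2 52.4 36.6]  shift now [-3.  52.4 36.5]
[ 3.1 -0.5 -6.9]
```

step_arm(
  moves=[
    {"rx": 0, "ry": 0, "rz": 0, "dx": 0, "dy": 1, "dz": 0, "gripper": -1},
    {"rx": 0, "ry": 0, "rz": 0, "dx": 0, "dy": 1, "dz": 0, "gripper": -1},
    {"rx": 0, "ry": 0, "rz": 0, "dx": 0, "dy": 0, "dz": 0, "gripper": -1},
    {"rx": 0, "ry": 0, "rz": 0, "dx": 0, "dy": 0, "dz": 0, "gripper": -1},
  ],
)

```text
clock: 28.32
tcp_pos: [0.5186, -0.1477, 0.0983]
orientation: [-2.602, -1.562, 0.099]
contact_force: [0.4, 2.8, 7.5]
grip_width: 0.0134
gripper_force: 40.9
```

```bash
python3 f.py
```

```text
t 28.32 tcp [ 0.5186 -0.1477  0.0983] yaw_y -28.0 w 0.0134 F [0.4 2.8 7.5] q [ 0.48  0.54 -0.39  1.9   0.2   0.86 -0.5 ]
 turn [-0.1  0.1 -0.1]  shift after turn [-3.2 50.6 36.6]  shift now [-3.1 50.6 36.5]
[ 2.6 -1.9 -7.4]
```

step_arm(
  moves=[
    {"rx": 0, "ry": 0, "rz": 0, "dx": 0, "dy": 1, "dz": 0, "gripper": -1},
    {"rx": 0, "ry": 0, "rz": 0, "dx": 0, "dy": 0.5, "dz": 0, "gripper": -1},
    {"rx": 0, "ry": 0, "rz": 0, "dx": 0, "dy": 0, "dz": 0, "gripper": -1},
    {"rx": 0, "ry": 0, "rz": 0, "dx": 0, "dy": 0, "dz": 0, "gripper": -1},
  ],
)

```text
clock: 28.82
tcp_pos: [0.5194, -0.1481, 0.0982]
orientation: [-2.601, -1.562, 0.101]
contact_force: [-0.6, 3.7, 9.4]
grip_width: 0.0132
gripper_force: 41.2
```

```bash
python3 f.py
```

```text
t 28.82 tcp [ 0.5194 -0.1481  0.0982] yaw_y -28.0 w 0.0132 F [-0.6  3.7  9.4] q [ 0.48  0.54 -0.39  1.9   0.2   0.86 -0.5 ]
 turn [-0.1  0.1 -0.1]  shift after turn [-3.3 49.6 36.6]  shift now [-3.1 49.7 36.5]
[ 2.9 -3.4 -9. ]
```

step_arm(
  moves=[
    {"rx": 0, "ry": 0, "rz": 0, "dx": 0, "dy": 1, "dz": 0, "gripper": -1},
    {"rx": 0, "ry": 0, "rz": 0, "dx": 0, "dy": 0, "dz": 0, "gripper": -1},
    {"rx": 0, "ry": 0, "rz": 0, "dx": 0, "dy": 0, "dz": 0, "gripper": -1},
    {"rx": 0, "ry": 0, "rz": 0, "dx": 0, "dy": 0, "dz": 0, "gripper": -1},
  ],
)

```text
clock: 29.32
tcp_pos: [0.5203, -0.1486, 0.0981]
orientation: [-2.601, -1.562, 0.101]
contact_force: [-1.5, 4.2, 10.1]
grip_width: 0.0132
gripper_force: 41.2
```

```bash
python3 f.py
```

```text
t 29.32 tcp [ 0.5203 -0.1486  0.0981] yaw_y -28.0 w 0.0132 F [-1.5  4.2 10.1] q [ 0.48  0.54 -0.39  1.89  0.2   0.87 -0.5 ]
 turn [-0.1  0.1 -0.1]  shift after turn [-3.2 48.6 36.6]  shift now [-3.1 48.7 36.5]
[ 2.9 -4.5 -9.6]
```

step_arm(
  moves=[
    {"rx": 0, "ry": 0, "rz": 0, "dx": 0, "dy": -0.5, "dz": 0, "gripper": -0.6},
    {"rx": 0, "ry": 0, "rz": 0, "dx": 0, "dy": 0, "dz": 0, "gripper": -0.35},
    {"rx": 0, "ry": 0, "rz": 0, "dx": 0, "dy": 0, "dz": 0, "gripper": -0.35},
    {"rx": 0, "ry": 0, "rz": 0, "dx": 0, "dy": 0, "dz": 0, "gripper": -0.35},
    {"rx": 0, "ry": 0, "rz": 0, "dx": 0, "dy": 0, "dz": -10, "gripper": -0.35},
    {"rx": 0, "ry": 0, "rz": 0, "dx": 0, "dy": 0, "dz": -25, "gripper": -0.35},
    {"rx": 0, "ry": 0, "rz": 0, "dx": 0, "dy": 0, "dz": -40, "gripper": -0.35},
    {"rx": 0, "ry": 0, "rz": 0, "dx": 0, "dy": -40, "dz": -40, "gripper": -0.35},
    {"rx": 0, "ry": 0, "rz": 0, "dx": 40, "dy": -40, "dz": 0, "gripper": -0.35},
    {"rx": 0, "ry": 0, "rz": 0, "dx": 50, "dy": 0, "dz": 0, "gripper": -0.35},
    {"rx": 0, "ry": 0, "rz": 0, "dx": 50, "dy": 0, "dz": 0, "gripper": -0.35},
    {"rx": 0, "ry": 0, "rz": 0, "dx": 50, "dy": 0, "dz": 0, "gripper": -0.35},
    {"rx": 0, "ry": 0, "rz": 0, "dx": 0, "dy": 0, "dz": 0, "gripper": -0.35},
  ],
)

```text
clock: 30.95
tcp_pos: [0.5532, 0.054, 0.2219]
orientation: [-2.597, -1.57, 0.096]
contact_force: [-0.9, -1.2, 0.6]
grip_width: 0.0279
gripper_force: 0.0
```

Run:
```python
from k import *
T=r.grab_frame("top");cv2.imwrite("pics/t12.png",T)
def ramp(p,z):
    w=onz("top",p,z)[:,:2]-C;return np.c_[w@[np.cos(a),np.sin(a)],w@[-np.sin(a),np.cos(a)]].round(4).tolist()
z,c=mask(T,(5,150,120),(17,255,255),(300,160,380,240));p=np.argwhere(z)[:,::-1];print("orange",len(p),ramp([p.mean(0)],.098))
h=cv2.cvtColor(T,cv2.COLOR_BGR2HSV);m=cv2.inRange(h,(0,80,60),(7,255,255))|cv2.inRange(h,(173,80,60),(180,255,255));k=np.zeros_like(m);k[140:230,310:390]=m[140:230,310:390]
for q in cv2.findContours(cv2.dilate(k,np.ones((2,2))),0,1)[0]:
    b=cv2.boundingRect(q);print("red",b,ramp([[b[0]+b[2]/2-.5,b[1]+b[3]/2-.5]],.06))
m=cv2.inRange(h,(20,130,110),(35,255,255));k=np.zeros_like(m);k[140:185,320:392]=m[140:185,320:392];p=np.argwhere(k)[:,::-1]
W=np.array(ramp(p,.062));W=W[(W[:,0]<.115)&(abs(W[:,1])<.08)];print("bar",len(W),W.min(0),W.max(0),np.percentile(W,[2,50,98],axis=0).tolist(),np.polyfit(W[:,1],W[:,0],1))
```

```text
orange 184 [[-0.0221, 0.0021]]
red (338, 205, 2, 2) [[-0.0311, -0.0129]]
red (332, 202, 4, 3) [[-0.0311, 0.002]]
red (325, 196, 2, 2) [[-0.0249, 0.029]]
red (338, 193, 2, 2) [[-0.0019, 0.0016]]
red (326, 192, 2, 2) [[-0.0139, 0.0315]]
red (332, 190, 2, 2) [[-0.0018, 0.0196]]
red (329, 189, 2, 2) [[-0.0029, 0.028]]
red (361, 185, 9, 16) [[0.0324, -0.0608]]
red (323, 166, 9, 16) [[0.0335, 0.0538]]
bar 347 [ 0.09  -0.075] [0.1104 0.0759] [[0.09069200000000001, -0.0653], [0.1007, 0.0001], [0.1101, 0.06619599999999999]] [0.0011876  0.10067971]
```

```bash
python3 -c "
from bench import r
print(r.hand_in())"
```

```text
the job is handed in; nothing more can be done
None
```

The job is handed in at about 31 s of the 61 s: chock square on the deck with its back near the lip, roller crosswise against the wedges and released, keeper touching the roller by force and camera readings; the judge gave no result.

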